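Scan the new cap canisters and put them in the stock tray

ROBOT

A 6-joint arm with a two-finger parallel gripper is mounted at the origin on the work surface. World frame = base frame: x ahead of the robot, y to its left, z up, the work surface at z = 0. Lengths are in m, angles in rad, forces in N, time in s.
With the tool pointing down it reaches from about 0.3 to 0.95 m from the base axis. Payload 3.1 kg.
Tool frame: the origin (TCP) lies between the finger pads; the fingertips stand 8 mm ahead of it and the grasp point (between the pads) lies 11 mm behind it; z points along the fingers, y is the line along which they close (so a half turn about z gives the same grasp; the last joint's range is limited). The gripper opens to 85 mm and grips with 20 to 120 N. Pads are 22 mm wide; open, the fingers measure 114 mm over their backs; the gripper's body (76 mm by 85 mm) begins 54 mm behind the grasp point. The pads swing forward as they close: fully open they stand 13 mm farther back than shut.
Start: joints at [-1.369, 0.308, 1.634, -0, 1.2, -0.07], TCP at [0.168, -0.602, 0.239] pointing down, gripper open.
Joint ranges: [-3.06, 3.06], [-0.79, 1.96], [0.05, 2.63], [-1.19, 4.34], [0.05, 2.64], [-2.94, 2.94]. Speed limits (rad/s): [2.79, 2.79, 3.14, 3.14, 3.14, 3.14].

INTERFACE

Orientations are given as a unit quaternion [w, x, y, z].
In Python, from bench import env gives the robot as it stands. The module is installed in compiled form; this text tells all that it offers.
- The arm moves only by the tool arm_command, never from a script. Its argument "targets" is a list of rows, each an object with "slide": the shift along the tool's x, y, z in mm, a list of three; "roll": the turn about the tool's z in rad. In form: [{"slide": [dx, dy, dz], "roll": roll}, ...]. A call has 1 to 10 rows; each row is the pose to reach, as a shift and turn from the pose commanded when the call began, along the tool's axes at that moment; what a row does not reach only later rows make up. A row lasts 1/10 s, in which the tool goes at most 50 mm and 8.59 degrees, less where a joint would pass 70% of its speed; a pose out of reach is approached as far as the arm can. A call with a gripper value outside its range is refused whole. "jaw" is the opening, from 0 (shut) to 1 (fully open), set as the call begins (left out, the last holds). The fingers move at their own pace and stop on an object; "grip_force" is the grip in N (left out, the last holds). Time passes only in rows, so rows that repeat a pose let the fingers close. It gives the time, the measured TCP pose, the force, the opening and the grip force at its end, in the units of the state.
- env.read_state(): the state, without advancing time (a new reading comes with each control period).
- env.camera(name): name is "scene" or "side" or "wrist"; returns a dict with "img" (480x640x3 uint8, blue, green, red), "z_map" (480x640 float32, m along the optical axis (not along the pixel's ray), 0 where there is no reading), "fovy" (degrees; the focal length in pixels is half the picture's height over the tangent of half this angle, whatever the lens; pixels are square), "cx", "cy" (the principal point, pixels), "rvec" (rotation vector, rad) and "tvec" (3), from world to camera coordinates, as OpenCV has them. Camera axes: x right, y down, z forward; pixel columns grow to the right and rows downward; lengths in m; the calibration is good to about 2 mm. A picture is of the moment at which its call begins.
- env.finish_job(): hands the job in; it is judged then, once.
Trained networks look in the newest picture that a camera, given by its name, has taken for a name from the list of things; names that differ only in an ending like _2 or _b are one class to them, and where a whole thing is asked for, a point or a joint stands for the part that bears it (a point fixed in the world has none). Each returns a list of dicts, best first, with "score" (0 to 1); they miss things now and then, are a little off and sometimes report something else, mostly with a low value. They report only what shows in the picture. A call takes as long as a camera call.
- env.boxes_of(camera, query): "bbox" ([left, top, right, bottom] in pixels, round what is visible of it).
- env.regions_of(camera, query): "mask" (480x640 bool, what is visible of it) and "bbox" ([left, top, right, bottom] in pixels, round what is visible of it).
- env.spot_point(camera, query): "at" ([column, row] in pixels: a listed point, or the origin of a listed thing).
The state is a dict: "t": time; "joints": joint angles; "dq": joint speeds; "joint_torque": joint torques, N m; "eef_pos": TCP position; "ee_rot": TCP orientation; "wrist_force": force on the tool from outside, world axes, zero at the start; "torque": the same for the moment, N m; "grip_width": opening from 0.0 (shut) to 1.0 (fully open); "grip_force": force on a finger pad.
Only numpy, scipy, OpenCV 4.12 (cv2) and the standard library are available. Lean on these libraries where they do the work, as an engineer would, in place of code of your own. Each camera call takes 0.05 s, during which the arm holds its last target. There are 200 camera calls.

TASK

Book in the canisters of valve caps standing on the teak crate lid, one at a time from the tallest to the shortest: stand each on the scanner's black rubber pad, centred and upright, let go with its label squarely facing the scanner window, then twist the spring-return key clockwise to its stop, hold it there about a second and let it spring back. After its scan stand each canister upright in the plywood stock tray, anywhere on its floor. There may be two or three canisters; leave the small valve tools on the lid where they are.

Things in the scene. Friction and masses are not known exactly. Their poses are not given: they have to be found in the camera images.
- tall_can: the tall can: upright aluminium canister, 50 mm across, 112 mm high, about 240 g, heavy at the foot. Origin at the centre of its underside, z up its axis; its own +x axis points out through the middle of its barcoded label (white paper, 100 degrees wide, on one side). A white strip on its lid runs from the centre to the label side. It may be absent (None).
- tall_can_label (a point): the middle of that can's label, on its side 25 mm out from the axis, 56 mm up
- middle_can: the middle can: upright aluminium canister, 54 mm across, 90 mm high, about 240 g, heavy at the foot. Origin at the centre of its underside, z up its axis; its own +x axis points out through the middle of its barcoded label (white paper, 100 degrees wide, on one side). A white strip on its lid runs from the centre to the label side. It may be absent (None).
- middle_can_label (a point): the middle of that can's label, on its side 27 mm out from the axis, 45 mm up
- short_can: the short can: upright aluminium canister, 60 mm across, 66 mm high, about 240 g, heavy at the foot. Origin at the centre of its underside, z up its axis; its own +x axis points out through the middle of its barcoded label (white paper, 100 degrees wide, on one side). A white strip on its lid runs from the centre to the label side. It may be absent (None).
- short_can_label (a point): the middle of that can's label, on its side 30 mm out from the axis, 33 mm up
- station: scanning station, fixed: grey base plate 215 by 250 mm, 12 mm thick. In its own axes (origin on the table, x to its back, y to its left): flush round black pad 70 mm across at x -20, y 65 mm; black scanner block 100 mm high, y 15 to 115, its window facing -x at x = 60, so 80 mm from the pad's centre; key at x -20, y -65; low grey box 42 mm high at x 60 to 110 behind the key
- pad (a point): centre of the pad, on its surface, 12 mm above the table; axes as the station's. A can faces the window when its +x axis points along this +x (from the pad to the window); within 20 degrees it reads, and the can must stand within 15 mm of the pad's centre
- window (a point): centre of the scanner's glass window, 55 mm above the table
- key (a joint): turn of the spring-return scan key, rad: 0 at rest, grows clockwise seen from above to a hard stop at 1.2; 1.15 or more, held 0.3 s, is sure to count (judged by where the can on the pad lies in the turned key's axes: y is 0.130 m at rest, 0.047 at the stop). The spring resists with 0.04 N m at rest and 0.16 N m at the stop, and turns it back when let go
- key_grip (a point): grip point of the key, on its vertical axis, 63 mm above the table: a black bar 56 mm long, 16 mm wide and 32 mm high (its top 77 mm above the table) on a steel disc over a round housing 60 mm across. The bar lies along the point's x axis, and that axis turns with the key; at rest it is along the station's x
- tray: the stock tray, fixed: open plywood tray 340 (its x) by 170 mm (its y), walls 6 mm thick and 45 mm high, floor 6 mm thick, no dividers. Origin under its centre on the table; room for all cans in a row along x, 90 to 100 mm apart
- crate_lid: teak crate lid, fixed, 320 (x) by 260 mm (y), its top 20 mm above the table; the cans start on it. Origin under its centre
- stem_puller: chrome valve stem puller, 80 mm long, 14 mm high, on the crate lid; leave alone
- rubber_stem: green rubber valve stem, 45 mm long, lying on the crate lid; leave alone
- pencil_gauge: steel pencil tire gauge, 130 mm long, 10 mm thick, lying on the crate lid; leave alone
- adapter1: orange presta adapter, 19 mm high, on the crate lid; leave alone
- adapter2: the other orange presta adapter; leave alone
- four_way: brass four-way valve tool, a flat cross 50 mm across, 8 mm high, on the crate lid; leave alone

How it is judged:
By the outcome, as a careful person would: the job done as asked, in the order asked, and still so for the second after the job is handed in, with the robot touching nothing.
Of tall_can, middle_can, short_can only 2 to 3 are there at a start; the rules pass over those that are not, and their reading is None.
At some moment in a run one of tall_can, middle_can, short_can may be knocked a few centimetres aside while the robot is not near it.
It also fails if it takes over 210 s, if anything falls off the work surface, if the arm or the gripper's body presses on something with over 40 N, if the wrist force passes 120 N, or if a joint passes its speed limit or range.

## Working session

There is one attempt and no reset: what is moved stays moved. The work goes in short steps, Python scripts to look and compute and a tool call to move; the robot and the scene stay as the last step left them, time stands still between calls to the robot, and variables do not carry over. Pictures are saved under pics/ and viewed, at most 14 in all, crops included, and the job is handed in when it is done.

Besides the shell and the picture viewer there is one more tool, called after "Emit:" by a JSON object that holds its "name" and its "arguments", one argument or row to a line. arm_command: Moves the arm, as the interface text tells. Its arguments: {"type":"object","properties":{"targets":{"type":"array"},"jaw":{"type":"number"},"grip_force":{"type":"number"}},"required":["targets"]}

```bash
mkdir -p pics; cat > h.py <<'E'
import numpy as np, cv2
from bench import env
def cam(n):
    c=env.camera(n); c['f']=240/np.tan(np.radians(c['fovy'])/2)
    c['R']=cv2.Rodrigues(np.array(c['rvec'],float))[0]; c['t']=np.array(c['tvec'],float).ravel(); return c
def w_at(c,uv,z=None):
    "pixel -> world; by depth, or on plane z"
    u,v=uv; d=np.array([(u-c['cx'])/c['f'],(v-c['cy'])/c['f'],1.])
    o=-c['R'].T@c['t']; r=c['R'].T@d
    s=c['z_map'][int(round(v)),int(round(u))] if z is None else (z-o[2])/r[2]
    return o+s*r
def cloud(c):
    v,u=np.mgrid[:480,:640]; z=c['z_map']
    P=np.stack([(u-c['cx'])/c['f']*z,(v-c['cy'])/c['f']*z,z],-1)
    W=(P-c['t'])@c['R']; W[z<=0]=np.nan; return W
def px(c,p):
    q=c['R']@np.asarray(p)+c['t']; return np.array([c['cx']+c['f']*q[0]/q[2],c['cy']+c['f']*q[1]/q[2]])
E
cat > look.py <<'E'
from h import *
for n in ['scene','side']:
    c=cam(n); cv2.imwrite(f'pics/{n}0.png',c['img'])
    print(n,c['fovy'],-c['R'].T@c['t'])
    for q in ['tall_can','middle_can','short_can','station','tray','crate_lid']:
        for b in env.boxes_of(n,q)[:2]: print(q,np.round(b['bbox']),round(b['score'],2))
    for q in ['pad','window','key_grip','tall_can_label','middle_can_label','short_can_label','tray']:
        for b in env.spot_point(n,q)[:1]: print(q,np.round(b['at'],1),round(b['score'],2),np.round(w_at(c,b['at']),3))
s=env.read_state(); print(s)
E
python3 look.py
```

```text
scene 51.997869614668986 [1.09445886 0.51739974 0.60079244]
tall_can [338. 218. 368. 289.] 0.82
middle_can [318. 195. 349. 242.] 0.82
short_can [250. 235. 285. 280.] 0.56
station [180. 156. 320. 240.] 0.81
station [288. 233. 298. 245.] 0.3
tray [398. 258. 597. 447.] 0.82
tray [293. 249. 341. 281.] 0.31
crate_lid [210. 216. 424. 348.] 0.9
pad [280.3 198.3] 0.84 [ 0.451 -0.258  0.013]
window [249.5 195.3] 0.78 [ 0.577 -0.205  0.094]
key_grip [235.7 163.2] 0.8 [ 0.481 -0.385  0.069]
tall_can_label [340.3 262.1] 0.88 [0.581 0.057 0.069]
middle_can_label [319.8 217.9] 0.63 [ 0.503 -0.074  0.066]
short_can_label [277.6 266.3] 0.71 [ 0.656 -0.026  0.053]
tray [499.1 346.7] 0.68 [0.5   0.333 0.008]
side 44.252947432583596 [ 0.34313179 -0.84423494  0.71633454]
tall_can [317. 198. 340. 258.] 0.67
middle_can [283. 250. 316. 309.] 0.96
middle_can [315. 424. 361. 468.] 0.22
short_can [377. 245. 408. 296.] 0.96
short_can [320. 426. 360. 466.] 0.37
station [253. 311. 450. 480.] 0.69
tray [196. 152. 357. 226.] 0.94
tray [317. 424. 362. 468.] 0.7
crate_lid [248. 225. 449. 341.] 0.97
crate_lid [320. 4
[... 327 characters left out ...]
 0.007]
{'t': 1.4, 'joints': array([-1.36870092e+00,  3.08114316e-01,  1.63379883e+00,  2.23835340e-05,
        1.19973424e+00, -6.97139990e-02]), 'dq': array([-0.00108898, -0.00034676,  0.00110216, -0.00030906, -0.00066724,
        0.00107541]), 'joint_torque': array([ 2.81310122e-04, -4.15281916e+01, -2.77074569e+01, -7.21225115e-05,
        9.85280494e-04, -4.44015171e-06]), 'eef_pos': array([ 0.1677673 , -0.60205734,  0.23926366]), 'ee_rot': array([-2.79951477e-05,  9.90779711e-01,  1.35482705e-01,  8.59713541e-06]), 'wrist_force': array([-0.62982892,  0.36787907,  0.32515978]), 'torque': array([-0.01126431, -0.00320695,  0.00905184]), 'grip_force': 0.0, 'grip_width': 0.9993693068753658}
```

View pics/scene0.png

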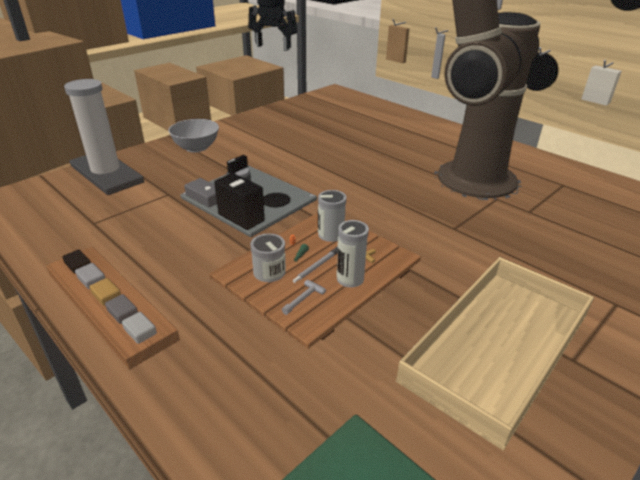

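View pics/side0.png

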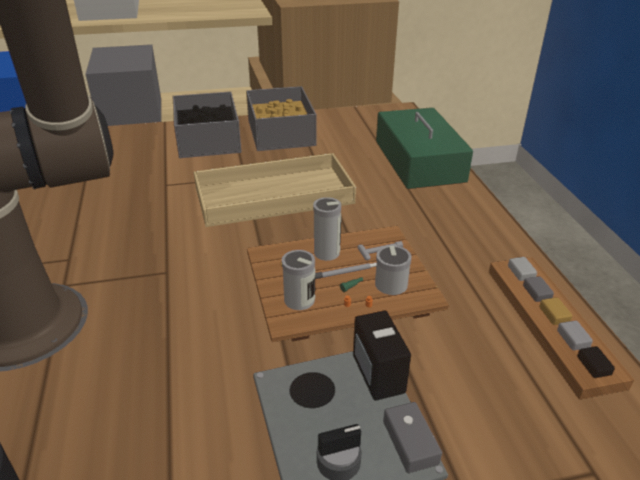

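All three cans stand on the lid: tall (352,250 in scene), middle (332,215) and short (268,258). The pad is at (312,390) in side, the key at (340,440), the tray at (273,190). Now I'll measure their poses.

```bash
cat > meas.py <<'E'
from h import *
import sys
H={'tall_can':(.112,.025),'middle_can':(.090,.027),'short_can':(.066,.030)}
def can(c,n,name,base=.02,verbose=True):
    """lid centre and label yaw from one camera"""
    h,r=H[name]; out=[]
    rg=env.regions_of(n,name)
    if not rg: return None
    m=rg[0]['mask']; W=cloud(c); zt=base+h
    k=cv2.dilate(m.astype(np.uint8),np.ones((5,5)))>0
    # rectify lid plane by homography: 0.5 mm/px, window 90mm
    sel=k&(abs(W[...,2]-zt)<.005); 
    if sel.sum()<15: return None
    P=W[sel][:,:2]; cen0=(P.min(0)+P.max(0))/2
    cen=cv2.minEnclosingCircle((P*1000).astype(np.float32)); 
    g=np.stack(np.meshgrid(np.linspace(-.045,.045,181),np.linspace(-.045,.045,181)),-1)+np.array(cen[0])/1000
    q=np.concatenate([g,np.full(g.shape[:2]+(1,),zt)],-1)@c['R'].T+c['t']
    mx=(c['cx']+c['f']*q[...,0]/q[...,2]).astype(np.float32);my=(c['cy']+c['f']*q[...,1]/q[...,2]).astype(np.float32)
    im=cv2.remap(c['img'],mx,my,cv2.INTER_LINEAR); im=cv2.resize(im[::-1],None,fx=1.5,fy=1.5)
    g2=cv2.cvtColor(cv2.remap(c['img'],mx,my,cv2.INTER_LINEAR),cv2.COLOR_BGR2GRAY).astype(float)
    d=np.linalg.norm(g-np.array(cen[0])/1000,axis=-1); ins=d<r*.8
    th=np.percentile(g2[ins],90); s=ins&(g2>th)
    v=(g[s]-np.array(cen[0])/1000).mean(0)
    print(n,name,'score',round(rg[0]['score'],2),'c',np.round(cen[0],1),'r',round(cen[1],1),'bb',np.round(cen0*1000,1),'strip yaw',round(np.degrees(np.arctan2(v[1],v[0])),1),'len',np.round(np.linalg.norm(v)*1000,1))
    return im
if __name__=='__main__':
    tiles=[]
    for n in ['scene','side']:
        c=cam(n); row=[]
        for k in H:
            im=can(c,n,k); row.append(im if im is not None else np.zeros((272,272,3),np.uint8))
        tiles.append(np.hstack([cv2.resize(x,(260,260)) for x in row]))
        W=cloud(c); X=W[...,0];Y=W[...,1];Z=W[...,2]
        sm=(X>.3)&(X<.7)&(Y<-.1)&(Y>-.52)
        for lab,lo,hi in [('plate',.008,.016),('block',.096,.104),('keytop',.074,.080),('box',.038,.046)]:
            P=(W[sm&(Z>lo)&(Z<hi)][:,:2]*1000).astype(np.float32)
            if len(P)>10:
                rc=cv2.minAreaRect(P); print(n,lab,len(P),np.round(rc[0],1),np.round(rc[1],1),round(rc[2],1),np.round(np.median(P,0),1))
        P=(W[(Y>.12)&(Y<.6)&(X>.2)&(X<.8)&(Z>.04)&(Z<.05)][:,:2]*1000).astype(np.float32)
        rc=cv2.minAreaRect(P); print(n,'tray',len(P),np.round(rc[0],1),np.round(rc[1],1),round(rc[2],1))
    cv2.imwrite('pics/lids.png',np.vstack(tiles))
E
python3 meas.py
```

```text
scene tall_can score 0.94 c [555.8  61.4] r 27.6 bb [556.   60.6] strip yaw -15.8 len 10.3
scene middle_can score 0.84 c [519.3 -17.3] r 91.4 bb [514.6 -20. ] strip yaw -44.7 len 17.6
scene short_can score 0.9 c [650.7 -56.8] r 32.4 bb [651.2 -57.1] strip yaw 79.0 len 10.3
scene plate 2146 [ 493.3 -324.1] [219.6 252.4] 4.4 [ 450.1 -262.8]
scene block 618 [ 569.9 -251.7] [54.7 99.5] 3.4 [ 572.3 -246.8]
scene keytop 202 [ 539.1 -310.3] [242.3  94.4] 62.0 [ 564.1 -274.5]
scene box 604 [ 521.9 -316.9] [158.8 227.3] 2.0 [ 581.3 -369.8]
scene tray 2422 [486.2 395.9] [344.3 306.7] 4.7
side tall_can score 0.67 c [555.   61.9] r 28.2 bb [554.4  61.3] strip yaw 21.9 len 11.4
side middle_can score 0.77 c [476.9 -63.2] r 30.8 bb [476.3 -62.8] strip yaw -27.3 len 10.6
side short_can score 0.55 c [650.1 -58. ] r 32.5 bb [649.6 -58.3] strip yaw 79.5 len 13.9
side plate 12833 [ 517.6 -259.6] [331.9 297.3] 77.2 [ 473.2 -309.8]
side block 1755 [ 566.  -253.7] [ 54.8 103.3] 4.5 [ 565.1 -259.9]
side keytop 661 [ 528.1 -326.5] [210.7  93.9] 61.8 [ 480.4 -388.8]
side box 2701 [ 518.3 -266.1] [161.5 329. ] 0.7 [ 566.  -393.1]
side tray 1666 [549.8 419.7] [515.1 352.4] 4.5
```

View pics/lids.png

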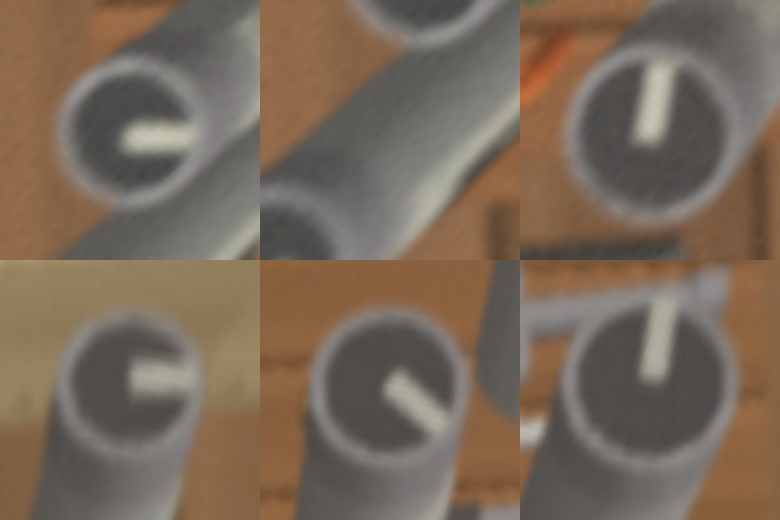

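Tall, middle and short lids show clearly; their label yaws are about 0°, -43° and +80°. Now I'll refine the pad, key and tray.

```bash
cat > stn.py <<'E'
from h import *
def rect(c,cx,cy,hw,z,mm=1.):
    n=int(2*hw/mm)+1
    g=np.stack(np.meshgrid(np.linspace(-hw,hw,n)+cx,np.linspace(-hw,hw,n)+cy),-1)/1000
    q=np.concatenate([g,np.full(g.shape[:2]+(1,),z)],-1)@c['R'].T+c['t']
    return cv2.remap(c['img'],(c['cx']+c['f']*q[...,0]/q[...,2]).astype(np.float32),(c['cy']+c['f']*q[...,1]/q[...,2]).astype(np.float32),cv2.INTER_LINEAR)
if __name__=='__main__':
    c=cam('side')
    im=rect(c,463,-260,60,.012,.5); g=cv2.GaussianBlur(cv2.cvtColor(im,cv2.COLOR_BGR2GRAY),(5,5),0)
    _,b=cv2.threshold(g,0,255,cv2.THRESH_BINARY_INV+cv2.THRESH_OTSU)
    for k in cv2.findContours(b,0,2)[0]:
        if cv2.contourArea(k)>1500:
            e=cv2.fitEllipse(k); print('pad?',463-60+e[0][0]*.5,-260-60+e[0][1]*.5,np.array(e[1])*.5)
    W=cloud(c)
    m=env.regions_of('side','key_grip')
    if m:
        Z=W[...,2]; print('key score',m[0]['score'],m[0]['bbox'])
        s=m[0]['mask']&(Z>.07)&(Z<.083); P=(W[s][:,:2]*1000).astype(np.float32); print('keytop',len(P),cv2.minAreaRect(P),np.median(Z[s]))
    a=rect(c,468,-320,110,.077,1); t=[cv2.resize(a[::-1],(440,440))]
    for n in ['side','scene']:
        c=cam(n);W=cloud(c);r=env.regions_of(n,'tray')[0]; s=r['mask']
        for lo,hi in [(.041,.049),(.002,.010)]:
            P=W[s&(W[...,2]>lo)&(W[...,2]<hi)][:,:2]*1000
            if len(P)>50: print(n,'tray',lo,len(P),cv2.minAreaRect(P.astype(np.float32)))
E
python3 stn.py
```

```text
pad? 459.9376525878906 -260.20208740234375 [68.70127106 69.21626282]
key score 0.94 [319.4, 422.0, 363.2, 466.7]
keytop 546 ((469.08538818359375, -391.64178466796875), (56.048465728759766, 17.64396858215332), 5.404487609863281) 0.07673765192110724Traceback (most recent call last):
  File "stn.py", line 21, in <module>
    c=cam(n);W=cloud(c);r=env.regions_of(n,'tray')[0]; s=r['mask']
                          ~~~~~~~~~~~~~~~~~~~~~~~~^^^
IndexError: list index out of range
```

Emit:
{"name": "arm_command", "arguments": {
  "targets": [
    {"slide": [551,-535,0],"roll": 0.272},
    {"slide": [551,-535,0],"roll": 0.272},
    {"slide": [551,-535,0],"roll": 0.272},
    {"slide": [551,-535,0],"roll": 0.272},
    {"slide": [551,-535,0],"roll": 0.272},
    {"slide": [551,-535,0],"roll": 0.272},
    {"slide": [551,-535,0],"roll": 0.272},
    {"slide": [551,-535,0],"roll": 0.272},
    {"slide": [551,-535,0],"roll": 0.272},
    {"slide": [551,-535,0],"roll": 0.272}
  ],
  "jaw": 1,
  "grip_force": 40
}}

```text
t: 3.0
eef_pos: [0.4206, -0.1685, 0.2398]
ee_rot: [0.0, 1.0, -0.0, 0.001]
wrist_force: [1.4, -0.8, 0.6]
grip_width: 1.003
grip_force: 0.0
```

```bash
cat > go.py <<'E'
import sys; from h import *
from scipy.spatial.transform import Rotation as Ro
# args: groups x,y,z,yawdeg (TCP world mm) -> slide/roll from current pose
def plan(args):
    s=env.read_state(); q=s['ee_rot']; R=Ro.from_quat([q[1],q[2],q[3],q[0]]).as_matrix(); p=s['eef_pos']*1000
    yaw=np.degrees(np.arctan2(R[1,0],R[0,0])); print('t',round(s['t'],2),'at',np.round(p,1),'yaw',round(yaw,1),'tilt',np.round(R[:,2],3),'j',np.round(s['joints'],2),'gw',round(s['grip_width'],3),'gf',round(s['grip_force'],1),'F',np.round(s['wrist_force'],1))
    for a in args:
        x,y,z,w=map(float,a.split(','))
        d=R.T@(np.array([x,y,z])-p); print(a,'slide',np.round(d,1),'roll',round(-np.radians((w-yaw+180)%360-180),3))
plan(sys.argv[1:])
E
python3 go.py 555,61.5,200,0 555,61.5,88,0
```

```text
t 3.0 at [ 420.6 -168.5  239.8] yaw -0.0 tilt [ 0.001 -0.001 -1.   ] j [-0.48 -0.03  2.02 -0.    1.15  1.09] gw 1.003 gf 0.0 F [ 1.4 -0.8  0.6]
555,61.5,200,0 slide [ 134.2 -230.1   39.8] roll -0.0
555,61.5,88,0 slide [ 134.1 -230.2  151.8] roll -0.0
```

Emit:
{"name": "arm_command", "arguments": {
  "targets": [
    {"slide": [134,-230,20],"roll": 0},
    {"slide": [134,-230,20],"roll": 0},
    {"slide": [134,-230,20],"roll": 0},
    {"slide": [134,-230,20],"roll": 0},
    {"slide": [134,-230,20],"roll": 0},
    {"slide": [134,-230,20],"roll": 0},
    {"slide": [134,-230,20],"roll": 0}
  ]
}}

```text
t: 3.7
eef_pos: [0.5545, 0.0617, 0.219]
ee_rot: [-0.0, 1.0, 0.002, -0.0]
wrist_force: [-0.7, 0.5, 0.2]
grip_width: 0.999
grip_force: 0.0
```

```bash
cat > chk.py <<'E'
# chk.py cam can base -> pose, picture tile
import sys; from meas import *
for a in sys.argv[1:]:
    n,k,b=a.split(','); c=cam(n); im=can(c,n,k,float(b))
    if im is None: print(n,k,'not seen')
    else: cv2.imwrite(f'pics/chk_{n}_{k}_{env.read_state()["t"]:.1f}.png',im)
E
python3 chk.py wrist,tall_can,.02 scene,tall_can,.02; python3 go.py 555,61.5,88,0
```

```text
wrist tall_can score 0.63 c [555.4  60.7] r 26.2 bb [555.6  60.7] strip yaw 0.1 len 9.6
scene tall_can score 0.66 c [556.   61.1] r 27.3 bb [556.2  60.8] strip yaw -13.5 len 10.1
t 3.9 at [553.1  58.3 219.3] yaw -0.1 tilt [-0.001 -0.001 -1.   ] j [ 0.03  0.2   1.82 -0.    1.13  1.6 ] gw 0.995 gf 0.0 F [-0.2  0.2  0.3]
555,61.5,88,0 slide [  1.9  -3.2 131.3] roll -0.002
```

Emit:
{"name": "arm_command", "arguments": {
  "targets": [
    {"slide": [2.3,-2.6,45],"roll": 0},
    {"slide": [2.3,-2.6,90],"roll": 0},
    {"slide": [2.3,-2.6,125],"roll": 0},
    {"slide": [2.3,-2.6,131],"roll": 0},
    {"slide": [2.3,-2.6,131],"roll": 0}
  ]
}}

```text
t: 4.4
eef_pos: [0.555, 0.0611, 0.0876]
ee_rot: [0.0, 1.0, -0.001, -0.001]
wrist_force: [0.1, -0.0, -0.1]
grip_width: 1.003
grip_force: 0.0
```

Emit:
{"name": "arm_command", "arguments": {
  "targets": [
    {"slide": [0,0,0],"roll": 0},
    {"slide": [0,0,0],"roll": 0},
    {"slide": [0,0,0],"roll": 0},
    {"slide": [0,0,0],"roll": 0},
    {"slide": [0,0,0],"roll": 0},
    {"slide": [0,0,0],"roll": 0},
    {"slide": [0,0,0],"roll": 0},
    {"slide": [0,0,-20],"roll": 0},
    {"slide": [0,0,-60],"roll": 0},
    {"slide": [0,0,-60],"roll": 0}
  ],
  "jaw": 0,
  "grip_force": 40
}}

```text
t: 5.4
eef_pos: [0.5607, 0.0627, 0.154]
ee_rot: [-0.0, 1.0, 0.0, 0.006]
wrist_force: [2.3, 0.0, -1.0]
grip_width: 0.574
grip_force: 42.4
```

```bash
python3 go.py 461,-260.3,148,4.3 461,-260.3,80.5,4.3; python3 chk.py scene,tall_can,.08
```

```text
t 5.4 at [560.7  62.7 154. ] yaw 0.0 tilt [ 0.012  0.    -1.   ] j [0.03 0.28 1.86 0.   0.99 1.6 ] gw 0.574 gf 42.4 F [ 2.3  0.  -1. ]
461,-260.3,148,4.3 slide [-99.8 323.    4.7] roll -0.075
461,-260.3,80.5,4.3 slide [-100.6  323.    72.2] roll -0.075
scene tall_can score 0.61 c [563.7  62. ] r 31.7 bb [562.9  62. ] strip yaw -82.7 len 6.2
```

Emit:
{"name": "arm_command", "arguments": {
  "targets": [
    {"slide": [0,0,-45],"roll": 0},
    {"slide": [0,0,-65],"roll": 0},
    {"slide": [-15,45,-65],"roll": 0},
    {"slide": [-30,90,-65],"roll": -0.02},
    {"slide": [-45,135,-65],"roll": -0.04},
    {"slide": [-60,180,-65],"roll": -0.06},
    {"slide": [-75,225,-65],"roll": -0.075},
    {"slide": [-90,270,-65],"roll": -0.075},
    {"slide": [-95,310,-65],"roll": -0.075},
    {"slide": [-95,323,-65],"roll": -0.075}
  ]
}}

```text
t: 6.5
eef_pos: [0.4589, -0.2635, 0.2114]
ee_rot: [-0.0, 0.999, 0.036, -0.001]
wrist_force: [0.1, 0.9, -2.8]
grip_width: 0.574
grip_force: 43.3
```

Emit:
{"name": "arm_command", "arguments": {
  "targets": [
    {"slide": [0,0,20],"roll": 0},
    {"slide": [0,0,50],"roll": 0},
    {"slide": [0,0,50],"roll": 0},
    {"slide": [0,0,50],"roll": 0},
    {"slide": [0,0,50],"roll": 0}
  ]
}}

```text
t: 7.0
eef_pos: [0.4619, -0.2605, 0.1641]
ee_rot: [0.0, 0.999, 0.038, 0.001]
wrist_force: [0.7, -0.7, -2.4]
grip_width: 0.575
grip_force: 43.2
```

```bash
python3 go.py 461,-260.3,83,4.3; python3 chk.py scene,tall_can,.085
```

```text
t 7.0 at [ 461.9 -260.5  164.1] yaw 4.3 tilt [ 0.001 -0.001 -1.   ] j [-0.6   0.21  1.92  0.    1.01  0.9 ] gw 0.575 gf 43.2 F [ 0.7 -0.7 -2.4]
461,-260.3,83,4.3 slide [-0.9 -0.4 81.1] roll 0.001
scene tall_can score 0.69 c [ 471.9 -263.1] r 31.6 bb [ 478.4 -263.1] strip yaw -106.6 len 14.8
```

Emit:
{"name": "arm_command", "arguments": {
  "targets": [
    {"slide": [-1,0,30],"roll": 0},
    {"slide": [-1,0,60],"roll": 0},
    {"slide": [-1,0,76],"roll": 0},
    {"slide": [-1,0,80],"roll": 0},
    {"slide": [-1,0,82],"roll": 0},
    {"slide": [-1,0,83],"roll": 0},
    {"slide": [-1,0,84],"roll": 0},
    {"slide": [-1,0,84],"roll": 0},
    {"slide": [-1,0,84],"roll": 0}
  ]
}}

```text
t: 8.0
eef_pos: [0.4594, -0.2598, 0.083]
ee_rot: [-0.001, 0.999, 0.038, -0.002]
wrist_force: [-8.6, 6.3, 15.2]
grip_width: 0.576
grip_force: 45.2
```

```bash
python3 go.py 461,-260.3,79.6,4.3; python3 chk.py scene,tall_can,.012
```

```text
t 8.0 at [ 459.4 -259.8   83. ] yaw 4.3 tilt [-0.003  0.003 -1.   ] j [-0.6   0.33  1.96  0.    0.85  0.9 ] gw 0.576 gf 45.2 F [-8.6  6.3 15.2]
461,-260.3,79.6,4.3 slide [1.5 0.6 3.4] roll 0.0
scene tall_can score 0.85 c [ 461.8 -260.2] r 32.1 bb [ 465.7 -260.2] strip yaw -22.2 len 8.5
```

Emit:
{"name": "arm_command", "arguments": {
  "targets": [
    {"slide": [0,0,-1.5],"roll": 0},
    {"slide": [0,0,-1.5],"roll": 0},
    {"slide": [0,0,-1.5],"roll": 0}
  ]
}}

```text
t: 8.4
eef_pos: [0.462, -0.2619, 0.0829]
ee_rot: [0.001, 0.999, 0.037, 0.002]
wrist_force: [-1.1, 0.9, 7.3]
grip_width: 0.58
grip_force: 44.1
```

Emit:
{"name": "arm_command", "arguments": {
  "targets": [
    {"slide": [0,0,0],"roll": 0},
    {"slide": [0,0,0],"roll": 0},
    {"slide": [0,0,0],"roll": 0},
    {"slide": [0,0,0],"roll": 0},
    {"slide": [0,0,0],"roll": 0},
    {"slide": [0,0,-20],"roll": 0},
    {"slide": [0,0,-60],"roll": 0},
    {"slide": [0,0,-105],"roll": 0},
    {"slide": [0,0,-105],"roll": 0},
    {"slide": [0,0,-105],"roll": 0}
  ],
  "jaw": 1
}}

```text
t: 9.4
eef_pos: [0.461, -0.2614, 0.1873]
ee_rot: [0.001, 0.999, 0.037, 0.001]
wrist_force: [0.0, 0.8, -0.2]
grip_width: 1.004
grip_force: 0.0
```

```bash
python3 chk.py side,tall_can,.012 wrist,tall_can,.012;  python3 go.py 469.5,-390.5,150,4.3 469.5,-390.5,52,4.3; python3 -c "
from h import *
c=cam('wrist');cv2.imwrite('pics/w1.png',c['img'])"; ls pics
```

```text
side tall_can score 0.57 c [ 459.3 -262.8] r 27.4 bb [ 458.3 -263.2] strip yaw 19.6 len 10.8
wrist tall_can score 0.73 c [ 459.3 -263.6] r 26.3 bb [ 459.4 -263.8] strip yaw 3.4 len 9.2
t 9.6 at [ 458.8 -259.9  183.8] yaw 4.3 tilt [-0.003  0.002 -1.   ] j [-0.6   0.19  1.91 -0.    1.05  0.9 ] gw 1.0 gf 0.0 F [-0.2  1.7 -0.3]
469.5,-390.5,150,4.3 slide [  1.  131.2  33.5] roll -0.0
469.5,-390.5,52,4.3 slide [  1.3 131.4 131.5] roll -0.0
chk_scene_tall_can_3.9.png
chk_scene_tall_can_5.5.png
chk_scene_tall_can_7.1.png
chk_scene_tall_can_8.1.png
chk_side_tall_can_9.5.png
chk_wrist_tall_can_3.8.png
chk_wrist_tall_can_9.6.png
lids.png
scene0.png
side0.png
w1.png
```

View pics/w1.png

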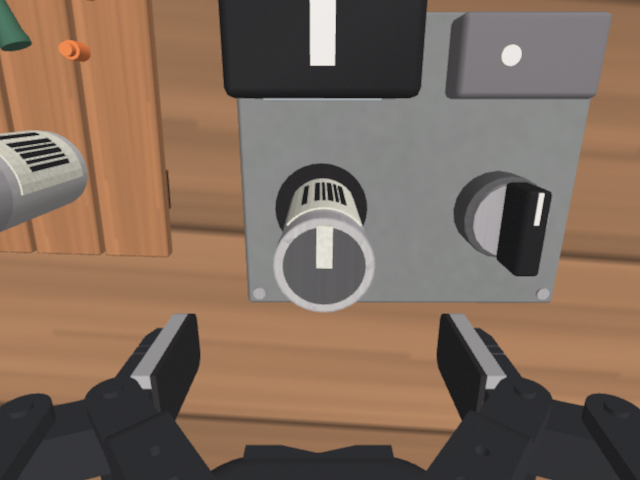

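The wrist view shows the can upright on the pad (321,205), its label and strip toward the scanner block, and the key at (525,228). Now the key.

Emit:
{"name": "arm_command", "arguments": {
  "targets": [
    {"slide": [1,45,0],"roll": 0},
    {"slide": [1,90,0],"roll": 0},
    {"slide": [1,132,0],"roll": 0},
    {"slide": [1,132,0],"roll": 0},
    {"slide": [1,132,40],"roll": 0},
    {"slide": [1,132,80],"roll": 0},
    {"slide": [1,132,110],"roll": 0},
    {"slide": [1,132,129],"roll": 0},
    {"slide": [1,132,129],"roll": 0},
    {"slide": [1,132,129],"roll": 0}
  ]
}}

```text
t: 10.65
eef_pos: [0.4705, -0.3913, 0.0559]
ee_rot: [-0.001, 0.999, 0.038, -0.001]
wrist_force: [0.4, -0.1, 0.9]
grip_width: 0.994
grip_force: 0.0
```

Emit:
{"name": "arm_command", "arguments": {
  "targets": [
    {"slide": [0,0,0],"roll": 0},
    {"slide": [0,0,0],"roll": 0},
    {"slide": [0,0,0],"roll": 0},
    {"slide": [0,0,0],"roll": 0},
    {"slide": [0,0,0],"roll": 0},
    {"slide": [0,0,0],"roll": 0},
    {"slide": [0,0,0],"roll": 0},
    {"slide": [0,0,0],"roll": 0},
    {"slide": [0,0,0],"roll": 0},
    {"slide": [0,0,0],"roll": 0}
  ],
  "jaw": 0,
  "grip_force": 60
}}

```text
t: 11.65
eef_pos: [0.4711, -0.3911, 0.0577]
ee_rot: [-0.001, 0.999, 0.037, -0.0]
wrist_force: [-1.1, 4.1, 6.0]
grip_width: 0.172
grip_force: 60.3
```

```bash
python3 go.py 469.3,-391,52,4.3
```

```text
t 11.65 at [ 471.1 -391.1   57.7] yaw 4.3 tilt [-0.     0.002 -1.   ] j [-0.76  0.51  1.77  0.    0.87  0.73] gw 0.172 gf 60.3 F [-1.1  4.1  6. ]
469.3,-391,52,4.3 slide [-1.8 -0.2  5.7] roll -0.001
```

Emit:
{"name": "arm_command", "arguments": {
  "targets": [
    {"slide": [0,0,0],"roll": 0.14},
    {"slide": [0,0,0],"roll": 0.28},
    {"slide": [0,0,0],"roll": 0.42},
    {"slide": [0,0,0],"roll": 0.56},
    {"slide": [0,0,0],"roll": 0.7},
    {"slide": [0,0,0],"roll": 0.84},
    {"slide": [0,0,0],"roll": 0.98},
    {"slide": [0,0,0],"roll": 1.1},
    {"slide": [0,0,0],"roll": 1.18},
    {"slide": [0,0,0],"roll": 1.22}
  ]
}}

```text
t: 12.65
eef_pos: [0.4701, -0.3927, 0.0577]
ee_rot: [0.001, 0.84, -0.542, -0.001]
wrist_force: [-2.6, 0.2, 4.8]
grip_width: 0.173
grip_force: 60.5
```

```bash
python3 go.py 469.3,-391,52,-64.5; python3 -c "
from h import *
print(env.read_state()['torque'])"
```

```text
t 12.65 at [ 470.1 -392.7   57.7] yaw -65.6 tilt [-0.002 -0.001 -1.   ] j [-0.77  0.51  1.77 -0.    0.87  1.95] gw 0.173 gf 60.5 F [-2.6  0.2  4.8]
469.3,-391,52,-64.5 slide [-1.9  0.   5.7] roll -0.02
[0.04787011 0.47631813 0.62407079]
```

Emit:
{"name": "arm_command", "arguments": {
  "targets": [
    {"slide": [0,0,0],"roll": 0.01},
    {"slide": [0,0,0],"roll": 0.01},
    {"slide": [0,0,0],"roll": 0.01},
    {"slide": [0,0,0],"roll": 0.01},
    {"slide": [0,0,0],"roll": 0.01},
    {"slide": [0,0,0],"roll": 0.01},
    {"slide": [0,0,0],"roll": 0.01},
    {"slide": [0,0,0],"roll": 0.01},
    {"slide": [0,0,0],"roll": 0.01},
    {"slide": [0,0,0],"roll": 0.01}
  ]
}}

```text
t: 13.65
eef_pos: [0.4701, -0.3927, 0.0577]
ee_rot: [0.001, 0.839, -0.544, -0.001]
wrist_force: [-3.9, 0.5, 5.3]
grip_width: 0.176
grip_force: 60.6
```

```bash
python3 stn.py 2>/dev/null | grep key; python3 go.py 469.3,-391,52,-64.5
```

```text
key score 0.87 [322.9, 429.5, 360.7, 467.1]
keytop 240 ((474.03729248046875, -403.4497375488281), (16.178293228149414, 30.4735050201416), 26.489334106445312) 0.07683039782473297
t 13.95 at [ 470.2 -392.7   57.7] yaw -66.0 tilt [-0.002 -0.001 -1.   ] j [-0.77  0.51  1.77 -0.    0.87  1.96] gw 0.179 gf 60.6 F [-3.9 -0.9  5.6]
469.3,-391,52,-64.5 slide [-1.9  0.1  5.7] roll -0.025
```

Emit:
{"name": "arm_command", "arguments": {
  "targets": [
    {"slide": [0,0,0],"roll": 0},
    {"slide": [0,0,0],"roll": 0},
    {"slide": [0,0,0],"roll": 0},
    {"slide": [0,0,0],"roll": 0},
    {"slide": [0,0,0],"roll": 0},
    {"slide": [0,0,0],"roll": 0},
    {"slide": [0,0,-40],"roll": 0},
    {"slide": [0,0,-85],"roll": 0},
    {"slide": [0,0,-127],"roll": 0},
    {"slide": [0,0,-127],"roll": 0}
  ],
  "jaw": 1
}}

```text
t: 14.95
eef_pos: [0.475, -0.3961, 0.1919]
ee_rot: [0.001, 0.838, -0.546, 0.007]
wrist_force: [1.7, -0.4, 0.7]
grip_width: 1.003
grip_force: 0.0
```

```bash
python3 stn.py 2>/dev/null | grep key; python3 chk.py side,tall_can,.012 wrist,tall_can,.012; python3 go.py 459.5,-263,180,4.3 459.5,-263,88,4.3
```

```text
key score 0.87 [318.5, 423.8, 363.0, 466.4]
keytop 547 ((468.7474670410156, -391.98284912109375), (56.04970932006836, 17.35785675048828), 4.793956279754639) 0.07681935763697348
side tall_can score 0.91 c [ 469.  -277.4] r 8.2 bb [ 470.6 -277.4] strip yaw -62.4 len 4.7
wrist tall_can score 0.76 c [ 460.6 -266.1] r 26.0 bb [ 461.3 -268.7] strip yaw 16.7 len 12.6
t 15.45 at [ 470.4 -391.8  182.4] yaw -66.2 tilt [-0.002  0.002 -1.   ] j [-0.77  0.34  1.71  0.    1.09  1.96] gw 0.998 gf 0.0 F [-0.3 -0.2 -0.3]
459.5,-263,180,4.3 slide [-122.3  -42.     2.7] roll -1.23
459.5,-263,88,4.3 slide [-122.1  -42.1   94.7] roll -1.23
```

Emit:
{"name": "arm_command", "arguments": {
  "targets": [
    {"slide": [-42,-14,0],"roll": 0},
    {"slide": [-84,-28,0],"roll": 0},
    {"slide": [-122,-42,0],"roll": 0},
    {"slide": [-122,-42,0],"roll": 0},
    {"slide": [-122,-42,40],"roll": 0},
    {"slide": [-122,-42,75],"roll": 0},
    {"slide": [-122,-42,92],"roll": 0},
    {"slide": [-122,-42,92],"roll": 0},
    {"slide": [-122,-42,92],"roll": 0}
  ]
}}

```text
t: 16.35
eef_pos: [0.4604, -0.2644, 0.0918]
ee_rot: [0.0, 0.838, -0.546, 0.0]
wrist_force: [0.6, -0.9, 0.5]
grip_width: 0.999
grip_force: 0.0
```

Emit:
{"name": "arm_command", "arguments": {
  "targets": [
    {"slide": [0,0,0],"roll": 0},
    {"slide": [0,0,0],"roll": 0},
    {"slide": [0,0,0],"roll": 0},
    {"slide": [0,0,0],"roll": 0},
    {"slide": [0,0,0],"roll": 0},
    {"slide": [0,0,0],"roll": 0},
    {"slide": [0,0,-30],"roll": 0},
    {"slide": [0,0,-70],"roll": 0},
    {"slide": [0,0,-115],"roll": 0},
    {"slide": [0,0,-115],"roll": 0}
  ],
  "jaw": 0,
  "grip_force": 40
}}

```text
t: 17.35
eef_pos: [0.4644, -0.2664, 0.2137]
ee_rot: [0.0, 0.838, -0.546, 0.007]
wrist_force: [0.7, -0.6, -1.5]
grip_width: 0.572
grip_force: 42.9
```

```bash
python3 go.py 400,326,195,-66.2; python3 - <<'E'
from h import *
for n in ['side','scene']:
    c=cam(n);W=cloud(c);r=env.regions_of(n,'tray')
    cv2.imwrite(f'pics/{n}_t.png',c['img'])
    if r:
        s=r[0]['mask']&(W[...,2]>.04)&(W[...,2]<.05)
        print(n,s.sum(),cv2.minAreaRect((W[s][:,:2]*1000).astype(np.float32)))
    for b in env.spot_point(n,'tray')[:1]: print(w_at(c,b['at'],.0),b['score'])
E
```

```text
t 17.35 at [ 464.4 -266.4  213.7] yaw -66.2 tilt [ 0.012 -0.008 -1.   ] j [-0.6   0.15  1.88  0.    1.09  2.12] gw 0.572 gf 42.9 F [ 0.7 -0.6 -1.5]
400,326,195,-66.2 slide [-568.2 -180.2   13.3] roll 0.0
side 723 ((490.7483825683594, 327.68243408203125), (339.5348815917969, 178.65353393554688), 4.230515956878662)
[ 0.55973309 -0.20584587  0.        ] 0.7
scene 2374 ((491.41400146484375, 328.3294982910156), (343.1639709472656, 170.24423217773438), 4.411885738372803)
[0.49267809 0.32902766 0.        ] 0.62
```

Emit:
{"name": "arm_command", "arguments": {
  "targets": [
    {"slide": [-45,-14,0],"roll": -0.13},
    {"slide": [-90,-28,0],"roll": -0.26},
    {"slide": [-135,-42,0],"roll": -0.39},
    {"slide": [-180,-57,0],"roll": -0.52},
    {"slide": [-225,-71,0],"roll": -0.65},
    {"slide": [-270,-85,0],"roll": -0.78},
    {"slide": [-315,-99,0],"roll": -0.91},
    {"slide": [-360,-114,0],"roll": -1.04},
    {"slide": [-405,-128,0],"roll": -1.15},
    {"slide": [-450,-142,0],"roll": -1.23}
  ]
}}

```text
t: 18.65
eef_pos: [0.4068, 0.2068, 0.2053]
ee_rot: [0.001, 0.999, 0.039, -0.001]
wrist_force: [1.1, -0.0, -1.9]
grip_width: 0.578
grip_force: 42.4
```

```bash
python3 go.py 396,321,200,4.3 396,321,90,4.3; python3 chk.py side,middle_can,.02 side,short_can,.02
```

```text
t 18.65 at [406.8 206.8 205.3] yaw 4.5 tilt [-0.002 -0.001 -1.   ] j [ 0.37  0.02  2.05 -0.    1.08  1.87] gw 0.578 gf 42.4 F [ 1.1 -0.  -1.9]
396,321,200,4.3 slide [  -1.7 -114.7    5.2] roll 0.004
396,321,90,4.3 slide [  -1.5 -114.8  115.2] roll 0.004
side middle_can score 0.75 c [477.4 -64.9] r 29.7 bb [476.7 -65. ] strip yaw -20.9 len 10.1
side short_can score 0.87 c [649.3 -57.3] r 32.8 bb [649.4 -57.6] strip yaw 75.7 len 13.8
```

Emit:
{"name": "arm_command", "arguments": {
  "targets": [
    {"slide": [0,-40,0],"roll": 0},
    {"slide": [0,-80,0],"roll": 0},
    {"slide": [-2,-115,0],"roll": 0},
    {"slide": [-2,-115,30],"roll": 0},
    {"slide": [-2,-115,70],"roll": 0},
    {"slide": [-2,-115,105],"roll": 0},
    {"slide": [-2,-115,113],"roll": 0},
    {"slide": [-2,-115,113],"roll": 0},
    {"slide": [-2,-115,113],"roll": 0}
  ]
}}

```text
t: 19.75
eef_pos: [0.3993, 0.3198, 0.0949]
ee_rot: [-0.0, 0.999, 0.037, 0.001]
wrist_force: [0.7, 0.5, -1.9]
grip_width: 0.578
grip_force: 43.7
```

```bash
python3 go.py 396,321,84.5,4.3
```

```text
t 19.75 at [399.3 319.8  94.9] yaw 4.2 tilt [ 0.002  0.001 -1.   ] j [ 0.59  0.28  2.   -0.    0.85  2.09] gw 0.578 gf 43.7 F [ 0.7  0.5 -1.9]
396,321,84.5,4.3 slide [-3.2 -1.4 10.4] roll -0.002
```

Emit:
{"name": "arm_command", "arguments": {
  "targets": [
    {"slide": [-1,0,4],"roll": 0},
    {"slide": [-1,0,7],"roll": 0},
    {"slide": [-1,0,9],"roll": 0},
    {"slide": [-1,0,10],"roll": 0},
    {"slide": [-1,0,10],"roll": 0},
    {"slide": [-1,0,10],"roll": 0}
  ]
}}

```text
t: 20.35
eef_pos: [0.3988, 0.3206, 0.0873]
ee_rot: [-0.0, 0.999, 0.038, 0.002]
wrist_force: [-2.2, -3.2, 13.6]
grip_width: 0.574
grip_force: 45.5
```

Emit:
{"name": "arm_command", "arguments": {
  "targets": [
    {"slide": [0,0,0],"roll": 0},
    {"slide": [0,0,0],"roll": 0},
    {"slide": [0,0,0],"roll": 0},
    {"slide": [0,0,0],"roll": 0},
    {"slide": [0,0,0],"roll": 0},
    {"slide": [0,0,-20],"roll": 0},
    {"slide": [0,0,-60],"roll": 0},
    {"slide": [0,0,-110],"roll": 0},
    {"slide": [0,0,-130],"roll": 0},
    {"slide": [0,0,-130],"roll": 0}
  ],
  "jaw": 1
}}

```text
t: 21.35
eef_pos: [0.3994, 0.3216, 0.2181]
ee_rot: [-0.002, 0.999, 0.037, 0.004]
wrist_force: [-0.2, 0.6, 0.8]
grip_width: 1.002
grip_force: 0.0
```

```bash
python3 chk.py scene,tall_can,.006 side,middle_can,.02 side,short_can,.02; python3 go.py 477.4,-64,200,-43 477.4,-64,200,4.3; python3 -c "
from h import *
cv2.imwrite('pics/s2.png',cam('scene')['img'])"
```

```text
scene tall_can score 0.91 c [398.1 318.2] r 28.3 bb [397.7 318.6] strip yaw 82.1 len 9.7
side middle_can score 0.56 c [476.6 -63.7] r 30.6 bb [476.5 -63.6] strip yaw -24.5 len 10.7
side short_can score 0.65 c [648.5 -56.6] r 33.8 bb [649.6 -56.6] strip yaw 72.0 len 13.7
t 21.65 at [395.5 318.9 211.6] yaw 4.3 tilt [-0.003 -0.002 -1.   ] j [ 0.59  0.12  1.93 -0.    1.1   2.09] gw 1.002 gf 0.0 F [ 1.2 -0.2  0.1]
477.4,-64,200,-43 slide [ 53.1 387.9  12.3] roll 0.825
477.4,-64,200,4.3 slide [ 53.1 387.9  12.3] roll -0.0
```

View pics/s2.png

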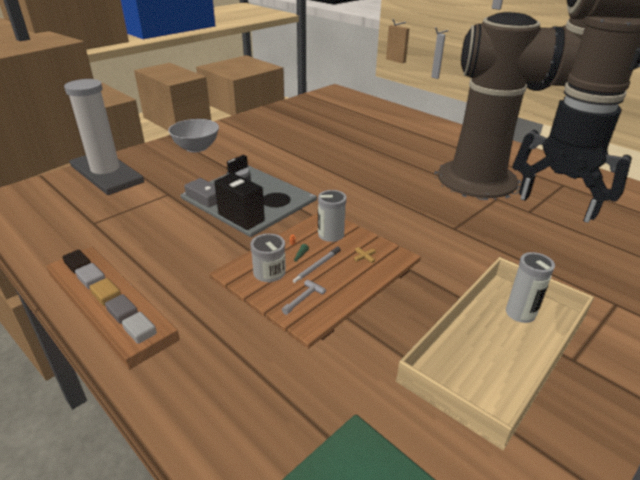

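The tall can stands upright in the tray at (530,288); the middle (332,215) and short (268,258) cans haven't moved. Next, the middle can.

Emit:
{"name": "arm_command", "arguments": {
  "targets": [
    {"slide": [6,45,0],"roll": 0.1},
    {"slide": [12,90,0],"roll": 0.2},
    {"slide": [18,135,0],"roll": 0.3},
    {"slide": [25,180,0],"roll": 0.4},
    {"slide": [31,225,0],"roll": 0.5},
    {"slide": [37,270,0],"roll": 0.6},
    {"slide": [43,315,0],"roll": 0.7},
    {"slide": [49,360,0],"roll": 0.8},
    {"slide": [53,388,0],"roll": 0.825},
    {"slide": [53,388,0],"roll": 0.825}
  ]
}}

```text
t: 22.7
eef_pos: [0.479, -0.0664, 0.213]
ee_rot: [0.001, 0.93, -0.369, -0.0]
wrist_force: [0.3, 0.3, 0.4]
grip_width: 1.004
grip_force: 0.0
```

Emit:
{"name": "arm_command", "arguments": {
  "targets": [
    {"slide": [0,0,0],"roll": 0},
    {"slide": [0,0,0],"roll": 0}
  ]
}}

```text
t: 22.9
eef_pos: [0.4779, -0.0623, 0.213]
ee_rot: [-0.0, 0.931, -0.366, -0.001]
wrist_force: [-0.1, -0.5, -0.1]
grip_width: 1.0
grip_force: 0.0
```

```bash
python3 chk.py wrist,middle_can,.02 wrist,middle_can,.02; python3 go.py 477,-63.5,66,-43
```

```text
wrist middle_can score 0.76 c [477.  -65.5] r 28.1 bb [477.1 -65.2] strip yaw -38.4 len 10.7
wrist middle_can score 0.61 c [477.1 -65.4] r 28.0 bb [477.  -65.3] strip yaw -39.3 len 10.6
t 23.1 at [478.4 -62.1 213.6] yaw -42.9 tilt [-0.  0. -1.] j [-0.22  0.06  1.98  0.    1.1   2.1 ] gw 0.998 gf 0.0 F [0.5 0.6 0.1]
477,-63.5,66,-43 slide [ -0.    2.  147.6] roll 0.002
```

Emit:
{"name": "arm_command", "arguments": {
  "targets": [
    {"slide": [1,3,45],"roll": -0.03},
    {"slide": [1,3,90],"roll": -0.03},
    {"slide": [1,3,130],"roll": -0.03},
    {"slide": [1,3,144],"roll": -0.03},
    {"slide": [1,3,144],"roll": -0.03},
    {"slide": [1,3,144],"roll": -0.03}
  ]
}}

```text
t: 23.7
eef_pos: [0.4777, -0.0657, 0.0701]
ee_rot: [-0.0, 0.936, -0.352, 0.0]
wrist_force: [0.3, 0.1, 0.3]
grip_width: 1.0
grip_force: 0.0
```

Emit:
{"name": "arm_command", "arguments": {
  "targets": [
    {"slide": [0,0,0],"roll": 0},
    {"slide": [0,0,0],"roll": 0},
    {"slide": [0,0,0],"roll": 0},
    {"slide": [0,0,0],"roll": 0},
    {"slide": [0,0,0],"roll": 0},
    {"slide": [0,0,0],"roll": 0},
    {"slide": [0,0,-30],"roll": 0},
    {"slide": [0,0,-70],"roll": 0},
    {"slide": [0,0,-100],"roll": 0},
    {"slide": [0,0,-100],"roll": 0}
  ],
  "jaw": 0,
  "grip_force": 40
}}

```text
t: 24.7
eef_pos: [0.4809, -0.0669, 0.1744]
ee_rot: [-0.001, 0.936, -0.352, 0.005]
wrist_force: [0.9, -1.0, -3.1]
grip_width: 0.623
grip_force: 43.9
```

```bash
python3 go.py 460,-260.5,170,4.3
```

```text
t 24.7 at [480.9 -66.9 174.4] yaw -41.3 tilt [ 0.01  -0.002 -1.   ] j [-0.23  0.11  2.02 -0.    1.    2.06] gw 0.623 gf 43.9 F [ 0.9 -1.  -3.1]
460,-260.5,170,4.3 slide [111.9 159.3   4.6] roll -0.795
```

Emit:
{"name": "arm_command", "arguments": {
  "targets": [
    {"slide": [15,20,0],"roll": -0.12},
    {"slide": [40,55,0],"roll": -0.24},
    {"slide": [65,90,0],"roll": -0.36},
    {"slide": [90,125,0],"roll": -0.48},
    {"slide": [110,150,0],"roll": -0.6},
    {"slide": [115,158,0],"roll": -0.72},
    {"slide": [115,158,0],"roll": -0.795},
    {"slide": [115,158,20],"roll": -0.795},
    {"slide": [115,158,40],"roll": -0.795},
    {"slide": [115,158,40],"roll": -0.795}
  ]
}}

```text
t: 25.7
eef_pos: [0.4555, -0.2582, 0.125]
ee_rot: [-0.003, 0.999, 0.037, -0.004]
wrist_force: [-0.6, 1.0, -4.7]
grip_width: 0.624
grip_force: 43.9
```

Emit:
{"name": "arm_command", "arguments": {
  "targets": [
    {"slide": [0,0,25],"roll": 0},
    {"slide": [0,0,45],"roll": 0},
    {"slide": [0,0,55],"roll": 0},
    {"slide": [0,0,60],"roll": 0},
    {"slide": [0,0,60],"roll": 0},
    {"slide": [0,0,60],"roll": 0}
  ]
}}

```text
t: 26.3
eef_pos: [0.4602, -0.2611, 0.0706]
ee_rot: [0.0, 0.999, 0.037, 0.001]
wrist_force: [-0.4, 0.2, -1.6]
grip_width: 0.62
grip_force: 44.1
```

```bash
python3 go.py 460,-260.5,62,4.3
```

```text
t 26.3 at [ 460.2 -261.1   70.6] yaw 4.3 tilt [ 0.001 -0.001 -1.   ] j [-0.6   0.35  1.97 -0.    0.82  0.9 ] gw 0.62 gf 44.1 F [-0.4  0.2 -1.6]
460,-260.5,62,4.3 slide [-0.2 -0.6  8.6] roll -0.0
```

Emit:
{"name": "arm_command", "arguments": {
  "targets": [
    {"slide": [0,0,3],"roll": 0},
    {"slide": [0,0,5],"roll": 0},
    {"slide": [0,0,6],"roll": 0},
    {"slide": [0,0,6],"roll": 0},
    {"slide": [0,0,6],"roll": 0}
  ]
}}

```text
t: 26.8
eef_pos: [0.4595, -0.2607, 0.0638]
ee_rot: [0.0, 0.999, 0.037, 0.0]
wrist_force: [-0.6, -0.1, -3.3]
grip_width: 0.622
grip_force: 44.1
```

Emit:
{"name": "arm_command", "arguments": {
  "targets": [
    {"slide": [0,0,1],"roll": 0},
    {"slide": [0,0,1.5],"roll": 0},
    {"slide": [0,0,1.5],"roll": 0},
    {"slide": [0,0,1.5],"roll": 0}
  ]
}}

```text
t: 27.2
eef_pos: [0.4597, -0.2608, 0.0635]
ee_rot: [-0.0, 0.999, 0.037, -0.0]
wrist_force: [-2.7, 1.8, 5.4]
grip_width: 0.622
grip_force: 44.8
```

Emit:
{"name": "arm_command", "arguments": {
  "targets": [
    {"slide": [0,0,0],"roll": 0},
    {"slide": [0,0,0],"roll": 0},
    {"slide": [0,0,0],"roll": 0},
    {"slide": [0,0,0],"roll": 0},
    {"slide": [0,0,0],"roll": 0},
    {"slide": [0,0,-20],"roll": 0},
    {"slide": [0,0,-60],"roll": 0},
    {"slide": [0,0,-110],"roll": 0},
    {"slide": [0,0,-120],"roll": 0},
    {"slide": [0,0,-120],"roll": 0}
  ],
  "jaw": 1
}}

```text
t: 28.2
eef_pos: [0.4614, -0.2619, 0.1852]
ee_rot: [0.002, 0.999, 0.037, 0.003]
wrist_force: [-0.3, -0.2, 0.7]
grip_width: 1.003
grip_force: 0.0
```

```bash
python3 chk.py side,middle_can,.012 wrist,middle_can,.012 side,short_can,.02;  python3 go.py 470.2,-391.5,58,4.3; python3 -c "
from h import *
c=cam('wrist');cv2.imwrite('pics/w2.png',c['img'])"
```

```text
side middle_can score 0.83 c [ 455.5 -260.8] r 29.3 bb [ 456.  -260.9] strip yaw 16.6 len 12.1
wrist middle_can score 0.65 c [ 457.3 -262.2] r 28.1 bb [ 457.4 -262.2] strip yaw 6.6 len 10.6
side short_can score 0.9 c [649.8 -56.9] r 33.1 bb [649.5 -58. ] strip yaw 77.7 len 13.6
t 28.5 at [ 458.2 -259.8  180. ] yaw 4.3 tilt [-0.004  0.002 -1.   ] j [-0.6   0.19  1.91 -0.    1.04  0.9 ] gw 0.999 gf 0.0 F [ 2.2 -0.5 -0.2]
470.2,-391.5,58,4.3 slide [  2.5 132.6 121.7] roll -0.0
```

View pics/w2.png

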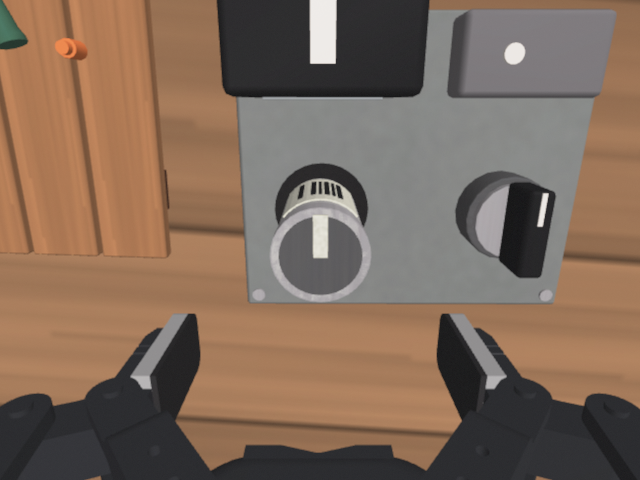

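The middle can is upright on the pad (320,225), label toward the window and within a few mm of centre. The key is at rest (528,228).

Emit:
{"name": "arm_command", "arguments": {
  "targets": [
    {"slide": [1.5,45,0],"roll": 0},
    {"slide": [1.5,90,0],"roll": 0},
    {"slide": [1.5,132,0],"roll": 0},
    {"slide": [1.5,132,0],"roll": 0},
    {"slide": [1.5,132,40],"roll": 0},
    {"slide": [1.5,132,80],"roll": 0},
    {"slide": [1.5,132,110],"roll": 0},
    {"slide": [1.5,132,122],"roll": 0},
    {"slide": [1.5,132,122],"roll": 0},
    {"slide": [1.5,132,122],"roll": 0}
  ]
}}

```text
t: 29.55
eef_pos: [0.4716, -0.3925, 0.0611]
ee_rot: [0.0, 0.999, 0.038, 0.0]
wrist_force: [-0.2, 1.3, 0.0]
grip_width: 0.999
grip_force: 0.0
```

Emit:
{"name": "arm_command", "arguments": {
  "targets": [
    {"slide": [0,0,0],"roll": 0},
    {"slide": [0,0,0],"roll": 0},
    {"slide": [0,0,0],"roll": 0},
    {"slide": [0,0,0],"roll": 0},
    {"slide": [0,0,0],"roll": 0},
    {"slide": [0,0,0],"roll": 0},
    {"slide": [0,0,0],"roll": 0},
    {"slide": [0,0,0],"roll": 0},
    {"slide": [0,0,0],"roll": 0},
    {"slide": [0,0,0],"roll": 0}
  ],
  "jaw": 0,
  "grip_force": 60
}}

```text
t: 30.55
eef_pos: [0.471, -0.3912, 0.0611]
ee_rot: [-0.001, 0.999, 0.037, -0.0]
wrist_force: [-0.2, 3.9, 6.0]
grip_width: 0.17
grip_force: 60.3
```

Emit:
{"name": "arm_command", "arguments": {
  "targets": [
    {"slide": [0,0,0],"roll": 0.14},
    {"slide": [0,0,0],"roll": 0.28},
    {"slide": [0,0,0],"roll": 0.42},
    {"slide": [0,0,0],"roll": 0.56},
    {"slide": [0,0,0],"roll": 0.7},
    {"slide": [0,0,0],"roll": 0.84},
    {"slide": [0,0,0],"roll": 0.98},
    {"slide": [0,0,0],"roll": 1.1},
    {"slide": [0,0,0],"roll": 1.18},
    {"slide": [0,0,0],"roll": 1.22}
  ]
}}

```text
t: 31.55
eef_pos: [0.4701, -0.3926, 0.0611]
ee_rot: [0.001, 0.84, -0.542, -0.001]
wrist_force: [-2.9, 0.1, 6.0]
grip_width: 0.182
grip_force: 60.5
```

Emit:
{"name": "arm_command", "arguments": {
  "targets": [
    {"slide": [0,0,0],"roll": 0.01},
    {"slide": [0,0,0],"roll": 0.01},
    {"slide": [0,0,0],"roll": 0.01},
    {"slide": [0,0,0],"roll": 0.01},
    {"slide": [0,0,0],"roll": 0.01},
    {"slide": [0,0,0],"roll": 0.01},
    {"slide": [0,0,0],"roll": 0.01},
    {"slide": [0,0,0],"roll": 0.01},
    {"slide": [0,0,0],"roll": 0.01},
    {"slide": [0,0,0],"roll": 0.01}
  ]
}}

```text
t: 32.55
eef_pos: [0.4701, -0.3926, 0.0611]
ee_rot: [0.001, 0.839, -0.544, -0.001]
wrist_force: [-3.5, -0.2, 5.7]
grip_width: 0.174
grip_force: 60.7
```

```bash
python3 stn.py 2>/dev/null | grep key; python3 go.py; python3 -c "
from h import *
print(env.read_state()['torque'])"
```

```text
key score 0.74 [320.9, 429.8, 361.1, 466.1]
keytop 250 ((475.7261962890625, -402.71185302734375), (17.041532516479492, 32.10805130004883), 11.070055961608887) 0.07700247655532073
t 32.85 at [ 470.1 -392.6   61.1] yaw -66.0 tilt [-0.002 -0.001 -1.   ] j [-0.77  0.5   1.77 -0.    0.87  1.96] gw 0.175 gf 60.7 F [-3.5 -0.3  5.7]
[0.09459388 0.58549447 0.71441673]
```

Emit:
{"name": "arm_command", "arguments": {
  "targets": [
    {"slide": [0,0,0],"roll": 0},
    {"slide": [0,0,0],"roll": 0},
    {"slide": [0,0,0],"roll": 0},
    {"slide": [0,0,0],"roll": 0},
    {"slide": [0,0,0],"roll": 0},
    {"slide": [0,0,0],"roll": 0},
    {"slide": [0,0,-40],"roll": 0},
    {"slide": [0,0,-85],"roll": 0},
    {"slide": [0,0,-120],"roll": 0},
    {"slide": [0,0,-120],"roll": 0}
  ],
  "jaw": 1
}}

```text
t: 33.85
eef_pos: [0.4745, -0.3955, 0.1874]
ee_rot: [0.001, 0.838, -0.546, 0.007]
wrist_force: [1.4, -0.6, 0.3]
grip_width: 1.0
grip_force: 0.0
```

```bash
python3 stn.py 2>/dev/null | grep key; python3 chk.py wrist,middle_can,.012 scene,short_can,.02; python3 go.py 457.5,-261.5,64,4.3
```

```text
key score 0.71 [318.8, 426.1, 362.1, 469.3]
keytop 552 ((469.3552551269531, -391.4726257324219), (56.54590606689453, 17.140161514282227), 4.558544635772705) 0.076652993179645
wrist middle_can score 0.88 c [ 457.6 -262.7] r 28.5 bb [ 456.9 -263.6] strip yaw 16.5 len 10.8
scene short_can score 0.62 c [653.1 -58.1] r 33.1 bb [651.4 -57. ] strip yaw 92.6 len 11.3
t 34.35 at [ 470.4 -391.7  179. ] yaw -66.2 tilt [-0.002  0.001 -1.   ] j [-0.77  0.35  1.71  0.    1.08  1.96] gw 1.0 gf 0.0 F [0.5 0.4 0.9]
457.5,-261.5,64,4.3 slide [-124.2  -40.8  115.3] roll -1.23
```

Emit:
{"name": "arm_command", "arguments": {
  "targets": [
    {"slide": [-42,-14,0],"roll": 0},
    {"slide": [-84,-28,0],"roll": 0},
    {"slide": [-123.5,-41.5,0],"roll": 0},
    {"slide": [-123.5,-41.5,0],"roll": 0},
    {"slide": [-123.5,-41.5,40],"roll": 0},
    {"slide": [-123.5,-41.5,80],"roll": 0},
    {"slide": [-123.5,-41.5,105],"roll": 0},
    {"slide": [-123.5,-41.5,112],"roll": 0},
    {"slide": [-123.5,-41.5,112],"roll": 0},
    {"slide": [-123.5,-41.5,112],"roll": 0}
  ]
}}

```text
t: 35.35
eef_pos: [0.4601, -0.2635, 0.0694]
ee_rot: [0.0, 0.838, -0.546, 0.001]
wrist_force: [0.1, -0.6, 0.2]
grip_width: 0.998
grip_force: 0.0
```

Emit:
{"name": "arm_command", "arguments": {
  "targets": [
    {"slide": [0,0,0],"roll": 0},
    {"slide": [0,0,0],"roll": 0},
    {"slide": [0,0,0],"roll": 0},
    {"slide": [0,0,0],"roll": 0},
    {"slide": [0,0,0],"roll": 0},
    {"slide": [0,0,0],"roll": 0},
    {"slide": [0,0,-30],"roll": 0},
    {"slide": [0,0,-70],"roll": 0},
    {"slide": [0,0,-115],"roll": 0},
    {"slide": [0,0,-115],"roll": 0}
  ],
  "jaw": 0,
  "grip_force": 40
}}

```text
t: 36.35
eef_pos: [0.4634, -0.2652, 0.1901]
ee_rot: [0.0, 0.838, -0.546, 0.007]
wrist_force: [2.1, -1.6, -1.7]
grip_width: 0.623
grip_force: 44.0
```

```bash
python3 go.py 491,328,180,4.3
```

```text
t 36.35 at [ 463.4 -265.2  190.1] yaw -66.2 tilt [ 0.012 -0.008 -1.   ] j [-0.6   0.18  1.9   0.    1.05  2.12] gw 0.623 gf 44.0 F [ 2.1 -1.6 -1.7]
491,328,180,4.3 slide [-531.7 -264.7    5.8] roll -1.23
```

Emit:
{"name": "arm_command", "arguments": {
  "targets": [
    {"slide": [-43,-21,0],"roll": -0.13},
    {"slide": [-86,-43,0],"roll": -0.26},
    {"slide": [-129,-65,0],"roll": -0.39},
    {"slide": [-172,-87,0],"roll": -0.52},
    {"slide": [-215,-108,0],"roll": -0.65},
    {"slide": [-258,-130,0],"roll": -0.78},
    {"slide": [-301,-152,0],"roll": -0.91},
    {"slide": [-344,-174,0],"roll": -1.04},
    {"slide": [-387,-195,0],"roll": -1.15},
    {"slide": [-430,-217,0],"roll": -1.23}
  ]
}}

```text
t: 37.35
eef_pos: [0.4823, 0.2202, 0.1817]
ee_rot: [0.0, 0.999, 0.039, -0.001]
wrist_force: [0.6, -0.7, -2.2]
grip_width: 0.62
grip_force: 42.5
```

```bash
python3 go.py 491,328,180,4.3; python3 chk.py side,short_can,.02
```

```text
t 37.35 at [482.3 220.2 181.7] yaw 4.5 tilt [-0.002 -0.001 -1.   ] j [0.35 0.19 1.9  0.   1.05 1.84] gw 0.62 gf 42.5 F [ 0.6 -0.7 -2.2]
491,328,180,4.3 slide [  17.1 -106.8    1.6] roll 0.004
side short_can not seen
```

Emit:
{"name": "arm_command", "arguments": {
  "targets": [
    {"slide": [7,-40,0],"roll": 0},
    {"slide": [13,-80,0],"roll": 0},
    {"slide": [16,-107,0],"roll": 0},
    {"slide": [16,-107,0],"roll": 0},
    {"slide": [16,-107,40],"roll": 0},
    {"slide": [16,-107,80],"roll": 0},
    {"slide": [16,-107,105],"roll": 0},
    {"slide": [16,-107,112],"roll": 0},
    {"slide": [16,-107,112],"roll": 0},
    {"slide": [16,-107,112],"roll": 0}
  ]
}}

```text
t: 38.45
eef_pos: [0.493, 0.3265, 0.0724]
ee_rot: [-0.0, 0.999, 0.037, 0.001]
wrist_force: [1.1, 0.5, -2.3]
grip_width: 0.624
grip_force: 44.0
```

Emit:
{"name": "arm_command", "arguments": {
  "targets": [
    {"slide": [0,0,3],"roll": 0},
    {"slide": [0,0,5],"roll": 0},
    {"slide": [0,0,6],"roll": 0},
    {"slide": [0,0,6],"roll": 0},
    {"slide": [0,0,6],"roll": 0}
  ]
}}

```text
t: 38.95
eef_pos: [0.4919, 0.3265, 0.0655]
ee_rot: [-0.0, 0.999, 0.037, 0.0]
wrist_force: [-0.0, -0.3, -3.3]
grip_width: 0.619
grip_force: 44.0
```

Emit:
{"name": "arm_command", "arguments": {
  "targets": [
    {"slide": [0,0,1.5],"roll": 0},
    {"slide": [0,0,2.5],"roll": 0},
    {"slide": [0,0,3.5],"roll": 0},
    {"slide": [0,0,3.5],"roll": 0},
    {"slide": [0,0,3.5],"roll": 0}
  ]
}}

```text
t: 39.45
eef_pos: [0.4927, 0.3267, 0.0639]
ee_rot: [-0.0, 0.999, 0.037, 0.001]
wrist_force: [-1.8, -2.4, 8.7]
grip_width: 0.621
grip_force: 45.1
```

Emit:
{"name": "arm_command", "arguments": {
  "targets": [
    {"slide": [0,0,0],"roll": 0},
    {"slide": [0,0,0],"roll": 0},
    {"slide": [0,0,0],"roll": 0},
    {"slide": [0,0,0],"roll": 0},
    {"slide": [0,0,0],"roll": 0},
    {"slide": [0,0,-20],"roll": 0},
    {"slide": [0,0,-60],"roll": 0},
    {"slide": [0,0,-105],"roll": 0},
    {"slide": [0,0,-130],"roll": 0},
    {"slide": [0,0,-130],"roll": 0}
  ],
  "jaw": 1
}}

```text
t: 40.45
eef_pos: [0.4951, 0.3284, 0.1972]
ee_rot: [-0.002, 0.999, 0.037, 0.005]
wrist_force: [1.0, 0.4, -0.3]
grip_width: 0.998
grip_force: 0.0
```

```bash
python3 chk.py scene,tall_can,.006 scene,middle_can,.006 scene,short_can,.02 side,short_can,.02; python3 go.py 650,-57,195,80
```

```text
scene tall_can score 0.74 c [398.3 317.5] r 27.8 bb [398.5 318.3] strip yaw 83.8 len 10.3
scene middle_can score 0.62 c [490.6 323.7] r 29.3 bb [490.9 324.2] strip yaw 81.0 len 10.7
scene short_can score 0.71 c [652.3 -58.5] r 33.3 bb [651.8 -57.2] strip yaw 88.8 len 11.4
side short_can not seen
t 40.85 at [490.9 325.9 189.9] yaw 4.3 tilt [-0.003 -0.002 -1.   ] j [0.51 0.29 1.76 0.   1.09 2.01] gw 1.0 gf 0.0 F [-0.1 -1.   0.7]
650,-57,195,80 slide [130.  393.7  -4.9] roll -1.322
```

Emit:
{"name": "arm_command", "arguments": {
  "targets": [
    {"slide": [14,42,0],"roll": -0.14},
    {"slide": [28,84,0],"roll": -0.28},
    {"slide": [42,126,0],"roll": -0.42},
    {"slide": [56,168,0],"roll": -0.56},
    {"slide": [70,210,0],"roll": -0.7},
    {"slide": [84,252,0],"roll": -0.84},
    {"slide": [98,294,0],"roll": -0.98},
    {"slide": [112,336,0],"roll": -1.12},
    {"slide": [124,375,0],"roll": -1.25},
    {"slide": [130,394,0],"roll": -1.322}
  ]
}}

```text
t: 41.85
eef_pos: [0.6517, -0.0604, 0.1908]
ee_rot: [0.0, 0.766, 0.643, -0.0]
wrist_force: [0.2, 1.0, -0.1]
grip_width: 1.0
grip_force: 0.0
```

Emit:
{"name": "arm_command", "arguments": {
  "targets": [
    {"slide": [0,0,0],"roll": 0},
    {"slide": [0,0,0],"roll": 0},
    {"slide": [0,0,0],"roll": 0}
  ]
}}

```text
t: 42.15
eef_pos: [0.6502, -0.0556, 0.191]
ee_rot: [-0.001, 0.766, 0.643, -0.0]
wrist_force: [-0.1, -0.3, -0.2]
grip_width: 1.001
grip_force: 0.0
```

```bash
python3 chk.py wrist,short_can,.02 wrist,short_can,.02; python3 go.py 650,-57.5,50,80;python3 -c "
from h import *
c=cam('wrist');cv2.imwrite('pics/w3.png',c['img'])"
```

```text
wrist short_can score 0.57 c [651. -58.] r 31.2 bb [650.7 -58.1] strip yaw 83.8 len 11.8
wrist short_can score 0.76 c [650.7 -57.8] r 31.2 bb [650.8 -57.7] strip yaw 82.3 len 11.7
t 42.35 at [650.7 -55.5 191.8] yaw 80.1 tilt [-0.  0. -1.] j [-0.15  0.41  1.6   0.    1.13  0.02] gw 1.001 gf 0.0 F [-0.4 -0.6 -0.3]
650,-57.5,50,80 slide [ -2.1  -0.3 141.8] roll 0.002
```

View pics/w3.png

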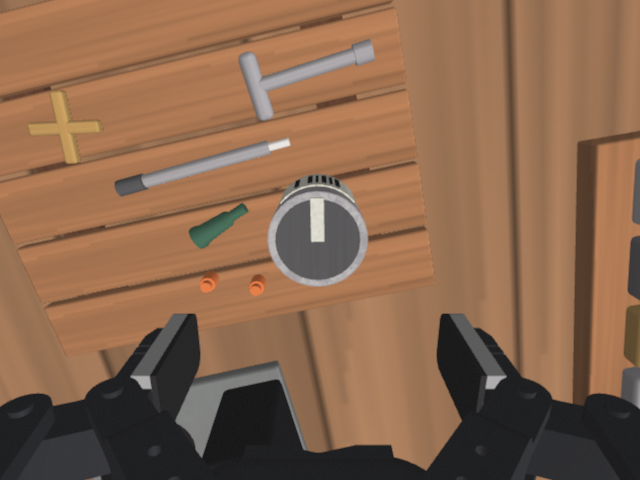

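The short can at (318,235) is unmoved, its strip squarely along the tool x. The adapters (208,285 and 257,285) sit below finger height.

Emit:
{"name": "arm_command", "arguments": {
  "targets": [
    {"slide": [-2,0,45],"roll": 0},
    {"slide": [-2,0,90],"roll": 0},
    {"slide": [-2,0,125],"roll": 0},
    {"slide": [-2,0,136],"roll": 0},
    {"slide": [-2,0,136],"roll": 0},
    {"slide": [-2,0,136],"roll": 0}
  ]
}}

```text
t: 43.0
eef_pos: [0.6522, -0.0587, 0.0576]
ee_rot: [0.001, 0.766, 0.643, 0.001]
wrist_force: [0.3, 0.3, -0.1]
grip_width: 0.998
grip_force: 0.0
```

Emit:
{"name": "arm_command", "arguments": {
  "targets": [
    {"slide": [0,0,0],"roll": 0},
    {"slide": [0,0,0],"roll": 0},
    {"slide": [0,0,0],"roll": 0},
    {"slide": [0,0,0],"roll": 0},
    {"slide": [0,0,0],"roll": 0},
    {"slide": [0,0,0],"roll": 0},
    {"slide": [0,0,-30],"roll": 0},
    {"slide": [0,0,-70],"roll": 0},
    {"slide": [0,0,-110],"roll": 0},
    {"slide": [0,0,-110],"roll": 0}
  ],
  "jaw": 0,
  "grip_force": 40
}}

```text
t: 44.0
eef_pos: [0.6562, -0.0595, 0.1745]
ee_rot: [0.006, 0.766, 0.643, 0.005]
wrist_force: [1.1, -0.6, -1.6]
grip_width: 0.691
grip_force: 44.6
```

```bash
python3 go.py 460,-260.5,160,4.3
```

```text
t 44.0 at [656.2 -59.5 174.5] yaw 80.0 tilt [ 0.016 -0.002 -1.   ] j [-0.16  0.43  1.61  0.    1.09  0.02] gw 0.691 gf 44.6 F [ 1.1 -0.6 -1.6]
460,-260.5,160,4.3 slide [-231.9 -158.7   11.9] roll 1.322
```

Emit:
{"name": "arm_command", "arguments": {
  "targets": [
    {"slide": [-25,-16,0],"roll": 0.14},
    {"slide": [-58,-38,0],"roll": 0.28},
    {"slide": [-90,-60,0],"roll": 0.42},
    {"slide": [-122,-80,0],"roll": 0.56},
    {"slide": [-154,-101,0],"roll": 0.7},
    {"slide": [-186,-122,0],"roll": 0.84},
    {"slide": [-215,-141,0],"roll": 0.98},
    {"slide": [-232,-152,0],"roll": 1.12},
    {"slide": [-232.5,-152.5,0],"roll": 1.25},
    {"slide": [-232.5,-152.5,0],"roll": 1.322}
  ]
}}

```text
t: 45.0
eef_pos: [0.4588, -0.2617, 0.1652]
ee_rot: [-0.0, 0.999, 0.034, -0.0]
wrist_force: [0.1, -0.5, -1.6]
grip_width: 0.691
grip_force: 44.5
```

Emit:
{"name": "arm_command", "arguments": {
  "targets": [
    {"slide": [0,0,30],"roll": 0},
    {"slide": [0,0,70],"roll": 0},
    {"slide": [0,0,98],"roll": 0},
    {"slide": [0,0,108],"roll": 0},
    {"slide": [0,0,108],"roll": 0},
    {"slide": [0,0,108],"roll": 0}
  ]
}}

```text
t: 45.6
eef_pos: [0.461, -0.2619, 0.0587]
ee_rot: [0.001, 0.999, 0.037, 0.001]
wrist_force: [-0.8, -0.5, -1.4]
grip_width: 0.69
grip_force: 44.6
```

```bash
python3 go.py 460,-260.5,49,4.3
```

```text
t 45.6 at [ 461.  -261.9   58.7] yaw 4.3 tilt [ 0.002 -0.001 -1.   ] j [-0.6   0.38  1.97  0.    0.79  0.9 ] gw 0.69 gf 44.6 F [-0.8 -0.5 -1.4]
460,-260.5,49,4.3 slide [-0.9 -1.4  9.7] roll -0.0
```

Emit:
{"name": "arm_command", "arguments": {
  "targets": [
    {"slide": [0,-1,3],"roll": 0},
    {"slide": [0,-1,5],"roll": 0},
    {"slide": [0,-1,7],"roll": 0},
    {"slide": [0,-1,7],"roll": 0},
    {"slide": [0,-1,7],"roll": 0}
  ]
}}

```text
t: 46.1
eef_pos: [0.4602, -0.2603, 0.0509]
ee_rot: [0.0, 0.999, 0.037, 0.0]
wrist_force: [-0.6, 0.7, -2.6]
grip_width: 0.692
grip_force: 44.6
```

Emit:
{"name": "arm_command", "arguments": {
  "targets": [
    {"slide": [0,0,1],"roll": 0},
    {"slide": [0,0,1.5],"roll": 0},
    {"slide": [0,0,1.5],"roll": 0},
    {"slide": [0,0,1.5],"roll": 0}
  ]
}}

```text
t: 46.5
eef_pos: [0.4604, -0.2604, 0.0506]
ee_rot: [-0.0, 0.999, 0.037, -0.0]
wrist_force: [-2.6, 2.2, 6.4]
grip_width: 0.689
grip_force: 45.7
```

Emit:
{"name": "arm_command", "arguments": {
  "targets": [
    {"slide": [0,0,0],"roll": 0},
    {"slide": [0,0,0],"roll": 0},
    {"slide": [0,0,0],"roll": 0},
    {"slide": [0,0,0],"roll": 0},
    {"slide": [0,0,0],"roll": 0},
    {"slide": [0,0,-20],"roll": 0},
    {"slide": [0,0,-60],"roll": 0},
    {"slide": [0,0,-110],"roll": 0},
    {"slide": [0,0,-130],"roll": 0},
    {"slide": [0,0,-130],"roll": 0}
  ],
  "jaw": 1
}}

```text
t: 47.5
eef_pos: [0.463, -0.2622, 0.1838]
ee_rot: [0.003, 0.999, 0.037, 0.004]
wrist_force: [-0.1, 0.2, 0.7]
grip_width: 0.999
grip_force: 0.0
```

```bash
python3 chk.py side,short_can,.012 wrist,short_can,.012;  python3 go.py 470.2,-391.5,60,4.3; python3 -c "
from h import *
c=cam('wrist');cv2.imwrite('pics/w4.png',c['img'])"
```

```text
side short_can score 0.97 c [ 461.6 -259.9] r 32.1 bb [ 461.6 -260.3] strip yaw 14.7 len 12.6
wrist short_can not seen
t 47.7 at [ 458.8 -259.4  177.4] yaw 4.3 tilt [-0.003  0.002 -1.   ] j [-0.6   0.19  1.91  0.    1.04  0.9 ] gw 0.996 gf 0.0 F [ 0.1 -0.4  0.5]
470.2,-391.5,60,4.3 slide [  1.8 132.8 117.1] roll -0.0
```

View pics/w4.png

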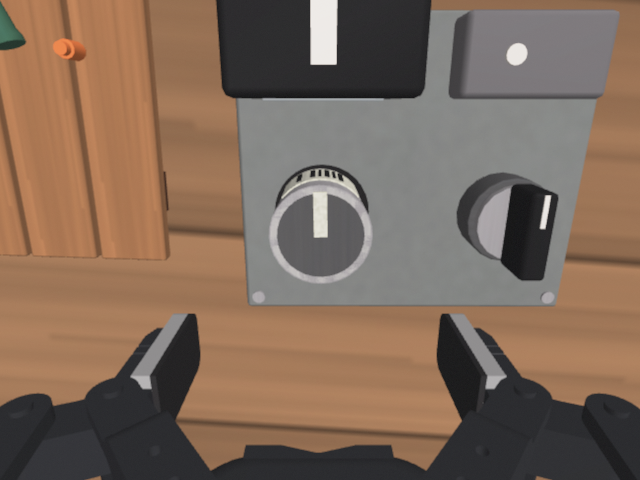

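The short can is centred on the pad (320,220), label toward the window, and the key is at (530,230). Now the key.

Emit:
{"name": "arm_command", "arguments": {
  "targets": [
    {"slide": [1.5,45,0],"roll": 0},
    {"slide": [1.5,90,0],"roll": 0},
    {"slide": [1.5,132.5,0],"roll": 0},
    {"slide": [1.5,132.5,0],"roll": 0},
    {"slide": [1.5,132.5,40],"roll": 0},
    {"slide": [1.5,132.5,80],"roll": 0},
    {"slide": [1.5,132.5,110],"roll": 0},
    {"slide": [1.5,132.5,119],"roll": 0},
    {"slide": [1.5,132.5,119],"roll": 0},
    {"slide": [1.5,132.5,119],"roll": 0}
  ]
}}

```text
t: 48.75
eef_pos: [0.4722, -0.3926, 0.0611]
ee_rot: [0.0, 0.999, 0.038, 0.0]
wrist_force: [0.3, 0.2, -0.4]
grip_width: 1.002
grip_force: 0.0
```

Emit:
{"name": "arm_command", "arguments": {
  "targets": [
    {"slide": [0,0,0],"roll": 0},
    {"slide": [0,0,0],"roll": 0},
    {"slide": [0,0,0],"roll": 0},
    {"slide": [0,0,0],"roll": 0},
    {"slide": [0,0,0],"roll": 0},
    {"slide": [0,0,0],"roll": 0},
    {"slide": [0,0,0],"roll": 0},
    {"slide": [0,0,0],"roll": 0},
    {"slide": [0,0,0],"roll": 0},
    {"slide": [0,0,0],"roll": 0}
  ],
  "jaw": 0,
  "grip_force": 60
}}

```text
t: 49.75
eef_pos: [0.4716, -0.3911, 0.0611]
ee_rot: [-0.001, 0.999, 0.037, -0.0]
wrist_force: [-1.0, 4.1, 5.8]
grip_width: 0.173
grip_force: 60.3
```

Emit:
{"name": "arm_command", "arguments": {
  "targets": [
    {"slide": [0,0,0],"roll": 0.14},
    {"slide": [0,0,0],"roll": 0.28},
    {"slide": [0,0,0],"roll": 0.42},
    {"slide": [0,0,0],"roll": 0.56},
    {"slide": [0,0,0],"roll": 0.7},
    {"slide": [0,0,0],"roll": 0.84},
    {"slide": [0,0,0],"roll": 0.98},
    {"slide": [0,0,0],"roll": 1.1},
    {"slide": [0,0,0],"roll": 1.18},
    {"slide": [0,0,0],"roll": 1.22}
  ]
}}

```text
t: 50.75
eef_pos: [0.4704, -0.3932, 0.0611]
ee_rot: [0.001, 0.84, -0.542, -0.001]
wrist_force: [-3.8, -0.4, 5.6]
grip_width: 0.172
grip_force: 60.5
```

Emit:
{"name": "arm_command", "arguments": {
  "targets": [
    {"slide": [0,0,0],"roll": 0.01},
    {"slide": [0,0,0],"roll": 0.01},
    {"slide": [0,0,0],"roll": 0.01},
    {"slide": [0,0,0],"roll": 0.01},
    {"slide": [0,0,0],"roll": 0.01},
    {"slide": [0,0,0],"roll": 0.01},
    {"slide": [0,0,0],"roll": 0.01},
    {"slide": [0,0,0],"roll": 0.01},
    {"slide": [0,0,0],"roll": 0.01},
    {"slide": [0,0,0],"roll": 0.01}
  ]
}}

```text
t: 51.75
eef_pos: [0.4704, -0.3931, 0.0611]
ee_rot: [0.001, 0.839, -0.544, -0.001]
wrist_force: [-4.6, -1.4, 4.2]
grip_width: 0.17
grip_force: 60.7
```

```bash
python3 stn.py 2>/dev/null | grep key; python3 go.py; python3 -c "
from h import *
print(env.read_state()['torque'])"
```

```text
key score 0.87 [320.5, 432.3, 358.8, 465.0]
keytop 221 ((474.5867614746094, -404.00201416015625), (17.024700164794922, 28.14088249206543), 25.00033950805664) 0.07693224645924372
t 52.05 at [ 470.4 -393.1   61.1] yaw -65.9 tilt [-0.003 -0.001 -1.   ] j [-0.77  0.5   1.77 -0.    0.87  1.96] gw 0.172 gf 60.7 F [-4.2 -0.8  6.7]
[-0.13768415  0.75820751  0.72889177]
```

Emit:
{"name": "arm_command", "arguments": {
  "targets": [
    {"slide": [0,0,0],"roll": 0},
    {"slide": [0,0,0],"roll": 0},
    {"slide": [0,0,0],"roll": 0},
    {"slide": [0,0,0],"roll": 0},
    {"slide": [0,0,0],"roll": 0},
    {"slide": [0,0,0],"roll": 0},
    {"slide": [0,0,-40],"roll": 0},
    {"slide": [0,0,-85],"roll": 0},
    {"slide": [0,0,-120],"roll": 0},
    {"slide": [0,0,-120],"roll": 0}
  ],
  "jaw": 1
}}

```text
t: 53.05
eef_pos: [0.4751, -0.3955, 0.1874]
ee_rot: [0.001, 0.838, -0.546, 0.006]
wrist_force: [1.1, -1.2, 1.6]
grip_width: 1.001
grip_force: 0.0
```

```bash
python3 stn.py 2>/dev/null | grep key; python3 chk.py side,short_can,.012 wrist,short_can,.012 scene,tall_can,.006 scene,middle_can,.006; python3 go.py 460.5,-261,53,4.3
```

```text
key score 0.78 [319.9, 424.7, 362.0, 466.5]
keytop 530 ((468.5313415527344, -390.9847412109375), (54.851837158203125, 18.60642433166504), 4.1610846519470215) 0.0767119446968881
side short_can score 0.94 c [ 471.  -262.3] r 30.2 bb [ 472.9 -262.3] strip yaw -49.2 len 16.0
wrist short_can score 0.8 c [ 462.3 -261.7] r 31.9 bb [ 462.1 -261.7] strip yaw 12.5 len 12.1
scene tall_can score 0.77 c [376.5 306. ] r 28.2 bb [376.7 304.7] strip yaw 76.6 len 8.2
scene middle_can score 0.59 c [490.2 324.5] r 29.2 bb [490.4 324. ] strip yaw 78.2 len 10.2
t 53.75 at [ 471.4 -392.3  180. ] yaw -66.2 tilt [-0.  0. -1.] j [-0.76  0.35  1.71  0.    1.08  1.96] gw 1.0 gf 0.0 F [0.6 0.6 0. ]
460.5,-261,53,4.3 slide [-124.5  -43.   127. ] roll -1.23
```

The tall can was knocked about 25 mm inside the tray but still reads upright; I'll verify that at the end. Picking up the short can.

Emit:
{"name": "arm_command", "arguments": {
  "targets": [
    {"slide": [-42,-14,0],"roll": 0},
    {"slide": [-84,-28,0],"roll": 0},
    {"slide": [-124,-43,0],"roll": 0},
    {"slide": [-124,-43,0],"roll": 0},
    {"slide": [-124,-43,40],"roll": 0},
    {"slide": [-124,-43,80],"roll": 0},
    {"slide": [-124,-43,115],"roll": 0},
    {"slide": [-124,-43,126],"roll": 0},
    {"slide": [-124,-43,126],"roll": 0},
    {"slide": [-124,-43,126],"roll": 0}
  ]
}}

```text
t: 54.75
eef_pos: [0.462, -0.2626, 0.0555]
ee_rot: [0.0, 0.838, -0.546, 0.001]
wrist_force: [0.3, -0.5, 0.2]
grip_width: 1.0
grip_force: 0.0
```

Emit:
{"name": "arm_command", "arguments": {
  "targets": [
    {"slide": [0,0,0],"roll": 0},
    {"slide": [0,0,0],"roll": 0},
    {"slide": [0,0,0],"roll": 0},
    {"slide": [0,0,0],"roll": 0},
    {"slide": [0,0,0],"roll": 0},
    {"slide": [0,0,0],"roll": 0},
    {"slide": [0,0,-30],"roll": 0},
    {"slide": [0,0,-70],"roll": 0},
    {"slide": [0,0,-115],"roll": 0},
    {"slide": [0,0,-115],"roll": 0}
  ],
  "jaw": 0,
  "grip_force": 40
}}

```text
t: 55.75
eef_pos: [0.4653, -0.2645, 0.1765]
ee_rot: [0.0, 0.838, -0.546, 0.007]
wrist_force: [1.2, -1.2, -2.4]
grip_width: 0.691
grip_force: 45.3
```

```bash
python3 go.py 588,335,170,4.3
```

```text
t 55.75 at [ 465.3 -264.5  176.5] yaw -66.2 tilt [ 0.012 -0.008 -1.   ] j [-0.6   0.2   1.91 -0.    1.02  2.13] gw 0.691 gf 45.3 F [ 1.2 -1.2 -2.4]
588,335,170,4.3 slide [-498.9 -354.4    3. ] roll -1.23
```

Emit:
{"name": "arm_command", "arguments": {
  "targets": [
    {"slide": [-37,-27,0],"roll": -0.13},
    {"slide": [-74,-53,0],"roll": -0.26},
    {"slide": [-111,-80,0],"roll": -0.39},
    {"slide": [-148,-106,0],"roll": -0.52},
    {"slide": [-185,-133,0],"roll": -0.65},
    {"slide": [-222,-159,0],"roll": -0.78},
    {"slide": [-259,-186,0],"roll": -0.91},
    {"slide": [-296,-212,0],"roll": -1.04},
    {"slide": [-333,-239,0],"roll": -1.15},
    {"slide": [-370,-266,0],"roll": -1.23}
  ]
}}

```text
t: 56.75
eef_pos: [0.5537, 0.186, 0.1679]
ee_rot: [0.0, 0.999, 0.039, -0.001]
wrist_force: [1.5, -0.9, -2.2]
grip_width: 0.686
grip_force: 45.0
```

Emit:
{"name": "arm_command", "arguments": {
  "targets": [
    {"slide": [0,0,0],"roll": 0},
    {"slide": [0,0,0],"roll": 0}
  ]
}}

```text
t: 56.95
eef_pos: [0.5536, 0.1852, 0.1678]
ee_rot: [0.001, 0.999, 0.039, -0.001]
wrist_force: [0.7, -0.2, -2.3]
grip_width: 0.689
grip_force: 45.2
```

```bash
python3 go.py 588,334,170,4.3 588,334,60,4.3
```

```text
t 56.95 at [553.6 185.2 167.8] yaw 4.4 tilt [-0.002 -0.001 -1.   ] j [ 0.25  0.31  1.79 -0.    1.05  1.74] gw 0.689 gf 45.2 F [ 0.7 -0.2 -2.3]
588,334,170,4.3 slide [  45.8 -145.7   -2.4] roll 0.002
588,334,60,4.3 slide [  46.1 -145.8  107.6] roll 0.002
```

Emit:
{"name": "arm_command", "arguments": {
  "targets": [
    {"slide": [15,-48,0],"roll": 0},
    {"slide": [30,-96,0],"roll": 0},
    {"slide": [46,-146,0],"roll": 0},
    {"slide": [46,-146,0],"roll": 0},
    {"slide": [46,-146,40],"roll": 0},
    {"slide": [46,-146,80],"roll": 0},
    {"slide": [46,-146,102],"roll": 0},
    {"slide": [46,-146,110],"roll": 0},
    {"slide": [46,-146,110],"roll": 0},
    {"slide": [46,-146,110],"roll": 0}
  ]
}}

```text
t: 57.95
eef_pos: [0.591, 0.333, 0.0607]
ee_rot: [-0.0, 0.999, 0.037, 0.001]
wrist_force: [0.7, -0.4, -0.6]
grip_width: 0.689
grip_force: 45.6
```

Emit:
{"name": "arm_command", "arguments": {
  "targets": [
    {"slide": [0,0,3],"roll": 0},
    {"slide": [0,0,5],"roll": 0},
    {"slide": [0,0,7],"roll": 0},
    {"slide": [0,0,7],"roll": 0},
    {"slide": [0,0,7],"roll": 0}
  ]
}}

```text
t: 58.45
eef_pos: [0.5896, 0.3335, 0.0524]
ee_rot: [-0.0, 0.999, 0.037, 0.0]
wrist_force: [0.5, 0.1, -2.4]
grip_width: 0.689
grip_force: 45.6
```

Emit:
{"name": "arm_command", "arguments": {
  "targets": [
    {"slide": [0,0,1.5],"roll": 0},
    {"slide": [0,0,2.5],"roll": 0},
    {"slide": [0,0,3],"roll": 0},
    {"slide": [0,0,3],"roll": 0},
    {"slide": [0,0,3],"roll": 0}
  ]
}}

```text
t: 58.95
eef_pos: [0.5899, 0.3337, 0.0507]
ee_rot: [-0.0, 0.999, 0.037, 0.0]
wrist_force: [-2.8, -1.4, 4.6]
grip_width: 0.689
grip_force: 46.4
```

Emit:
{"name": "arm_command", "arguments": {
  "targets": [
    {"slide": [0,0,0],"roll": 0},
    {"slide": [0,0,0],"roll": 0},
    {"slide": [0,0,0],"roll": 0},
    {"slide": [0,0,0],"roll": 0},
    {"slide": [0,0,0],"roll": 0},
    {"slide": [0,0,-20],"roll": 0},
    {"slide": [0,0,-60],"roll": 0},
    {"slide": [0,0,-105],"roll": 0},
    {"slide": [0,0,-150],"roll": 0},
    {"slide": [0,0,-150],"roll": 0}
  ],
  "jaw": 1
}}

```text
t: 59.95
eef_pos: [0.5948, 0.3359, 0.2088]
ee_rot: [-0.003, 0.999, 0.037, 0.008]
wrist_force: [1.3, 1.1, 1.6]
grip_width: 0.999
grip_force: 0.0
```

Emit:
{"name": "arm_command", "arguments": {
  "targets": [
    {"slide": [0,45,0],"roll": 0},
    {"slide": [0,90,0],"roll": 0},
    {"slide": [0,135,0],"roll": 0},
    {"slide": [0,180,0],"roll": 0},
    {"slide": [0,200,0],"roll": 0},
    {"slide": [0,200,0],"roll": 0},
    {"slide": [0,200,0],"roll": 0}
  ]
}}

```text
t: 60.65
eef_pos: [0.6046, 0.1338, 0.199]
ee_rot: [-0.0, 0.999, 0.037, -0.0]
wrist_force: [0.5, -0.6, -0.3]
grip_width: 0.997
grip_force: 0.0
```

```bash
python3 chk.py scene,tall_can,.006 scene,middle_can,.006 scene,short_can,.006; python3 -c "
from h import *
c=cam('scene');cv2.imwrite('pics/f1.png',c['img'])"
```

```text
scene tall_can score 0.8 c [376.6 305.5] r 27.6 bb [377.6 304.4] strip yaw 78.1 len 8.7
scene middle_can score 0.86 c [491.6 323.4] r 30.4 bb [490.4 324.1] strip yaw 86.4 len 10.9
scene short_can not seen
```

View pics/f1.png

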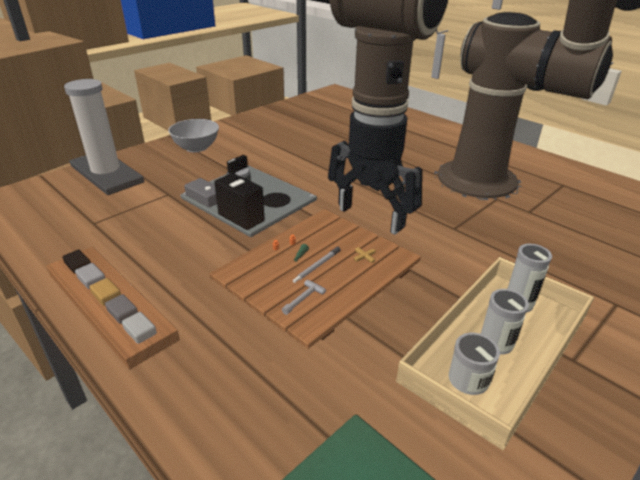

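All three cans stand upright in the tray (530,275; 505,322; 473,364), the small tools are untouched, and the arm is clear.

```bash
python3 -c "
from bench import env
print(env.finish_job())"
```

```text
the job is handed in; nothing more can be done
None
```

All three canisters were placed on the pad label-first, the key was held at its stop for each (tall, middle, short), and they now stand upright in the tray; the job is handed in, though no scan confirmation or verdict came back.

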